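# Clear the cradle and slip the bench block under its claws

## Task

The jeweller's block cradle is in use as a shelf: first lay the brass bar that lies in it on the felt slip in the tray, completing the neat row of three. Then fit the steel bench block in the cradle: tilt it, pass its far end under the two claws against the sprung pad (the claws may be clamped up to 10 mm off-centre, so feel for the mouth), and lower its near end behind the front lip so that it lies flat and is clamped. Do not drop or ram the block (under 80 N on the cradle), and leave the other two bars and everything else on the bench where they are.

Things in the scene. Friction and masses are not known exactly. Their poses are not given: they have to be found in the camera images.
- cradle: Fixed dark wooden cradle, plinth x -87 to 103, y +-57 mm, floor 24 mm above the bench. Origin on the bench; x from the near, open end to the far end, z up. Front lip x -74 to -60 mm, 12 mm tall above the floor. Its head (cheeks, claws, pad) at the far end is clamped up to 10 mm to either side of the middle, which this pose does not tell: find the mouth by touch. Sides open from x -60 to 30 mm.
- seat (a point): Centre of the seated block's underside if the head is in the middle: on the cradle's floor, 24 mm above the cradle's origin, same axes. Head, relative to its own middle: cheeks x 30 to 90 mm, inner faces y +-32 mm; overhang: two dark steel claws, y 13.5 to 46.5 mm either side, x 38 to 90 mm, undersides 22.5 and tops 31.5 mm above the floor; back wall x 76 mm.
- pad (a joint): Sprung brass pad at the far end of the pocket, 56 mm wide, in m: 0 = out (its face at cradle x = 52 mm), grows as it is pushed away from the robot, at most 0.018. About 5 N at 0, 10 N at 0.008 (block seated against the lip), 15 N at 0.017.
- block: Loose plain steel bench block, a flat slab 120 (x) x 60 (y) x 14 (z) mm, about 0.75 kg. Origin at the centre of its underside.
- bar: Loose brass bar 80 (x) x 22 (y) x 14 (z) mm, about 0.21 kg, lying in the cradle at first, roughly along it. Origin at the centre of its underside.
- slip: Grey felt slip 88 (x) x 30 (y) mm, under 1 mm thick and stuck down, marking the one empty place in the tray's row. Origin at its centre, on the tray's floor, 4 mm above the bench; x along the place. The tray is fixed, shallow, white, 120 (x) x 190 (y) mm with a rim 10 mm tall; its three places lie side by side 50 mm apart along y.
- bar_a: Brass bar like the first, already in the tray's row.
- bar_b: Brass bar like the first, already in the tray's row.
- jar: Bystander: amber glass jar with a steel cap, 50 mm diameter, 70 mm tall. Origin at the underside.
- cube: Bystander: dark steel forming cube, 50 mm. Origin at the underside.
- hammer: Bystander: hammer lying flat on the bench.
- spool: Bystander: copper spool standing on end, 64 mm diameter, 40 mm tall. Origin at the underside.
- rasp: Bystander: slim file with a wooden handle lying flat, 170 mm long, 16 mm wide, 14 mm tall. Origin at the underside.
- pumice: Bystander: rubbing stone 60 x 35 x 25 mm. Origin at the underside.

How it is judged:
By the outcome, as a careful person would: the job done as asked, in the order asked, and still so for the second after the job is handed in, with the robot touching nothing.
It also fails if it takes over 67 s, if anything falls off the work surface, if the arm or the gripper's body presses on something with over 40 N, if the wrist force passes 120 N, or if a joint passes its speed limit or range.

## Robot

A 6-joint arm with a two-finger parallel gripper is mounted at the origin on the work surface. World frame = base frame: x ahead of the robot, y to its left, z up, the work surface at z = 0. Lengths are in m, angles in rad, forces in N, time in s.
With the tool pointing down it reaches from about 0.25 to 0.725 m from the base axis. Payload 4 kg.
Tool frame: the origin (TCP) lies on the centre line of the jaws, within the pads' length; the fingertips stand 22 mm ahead of it and the grasp point (between the pads) lies 3 mm ahead of it (bot.tip_reach is the distance from the TCP to the fingertips, in m); z points along the fingers, y is the line along which they close (so a half turn about z gives the same grasp; the last joint's range is limited). The gripper opens to 85 mm and grips with 20 to 120 N. Pads are 22 mm wide; open, the fingers measure 114 mm over their backs; the gripper's body (76 mm by 85 mm) begins 54 mm behind the grasp point. The pads swing forward as they close: fully open they stand 13 mm farther back than shut.
Start: joints at [-1.12, 0.241, 0.005, 1.335, 0, 1.571], TCP at [0.218, -0.45, 0.229] pointing down, gripper open.
Joint ranges: [-2.72, 2.72], [-1.05, 1.87], [-1.09, 1.28], [-1.99, 2.15], [-1.42, 1.44], [-3.14, 3.14]. Speed limits (rad/s): [2.79, 2.79, 3.14, 3.14, 3.14, 3.14].

## Interface

Orientations are given as a unit quaternion [x, y, z, w].
In Python, from workcell import bot gives the robot as it stands. The module is installed in compiled form; this text tells all that it offers.
- The arm moves only by the tool apply_moves, never from a script. Its argument "commands" is a list of rows, each a list of 4 numbers: the shift along the tool's x, y, z scaled (see below), then the turn about the tool's z scaled (see below). In form: [[tx, ty, tz, roll], ...]. A call has exactly 5 rows; each row shifts and turns the commanded pose from where the row before left it, along the tool's axes as they then stand; what a row does not reach is not made up. The controller multiplies each number of a shift by 20 mm and each number of a turn by 60 degrees. A row lasts 1/12 s, in which the tool goes at most 41.7 mm and 7.16 degrees, less where a joint would pass 70% of its speed; a pose out of reach is approached as far as the arm can. A call with a number of a shift or a turn outside -1 to 1 is refused whole. A call with a gripper value outside its range is refused whole. "claw" is the closure, from 0 (fully open) to 1 (shut), set as the call begins (left out, the last holds). The fingers move at their own pace and stop on an object; the grip force is fixed at half the most. Time passes only in rows, so rows that do not move let the fingers close, or fill a call up. It gives the time, the measured TCP pose, the force, the opening and the grip force at its end, in the units of the state.
- bot.get_obs(): the state, without advancing time (a new reading comes with each control period).
- bot.camera(name): name is "scene" or "top" or "wrist"; returns a dict with "image" (384x512x3 uint8, blue, green, red), "camera_matrix" (3x3 intrinsics, pixels), "R" (3x3) and "t" (3): a world point X has camera coordinates R X + t. Camera axes: x right, y down, z forward; pixel columns grow to the right and rows downward; lengths in m; the calibration is good to about 2 mm. A picture is of the moment at which its call begins. There is no depth.
- bot.job_done(): hands the job in; it is judged then, once.
The state is a dict: "clock": time; "joint_pos": joint angles; "joint_vel": joint speeds; "tau": joint torques, N m; "eef_pos": TCP position; "tool_rot": TCP orientation; "ft_force": force on the tool from outside, world axes, zero at the start; "ft_torque": the same for the moment, N m; "grip_width": finger opening in m; "grasp_force": force on a finger pad.
Only numpy, scipy, OpenCV 4.12 (cv2) and the standard library are available. Lean on these libraries where they do the work, as an engineer would, in place of code of your own. Each camera call takes 0.05 s, during which the arm holds its last target. There are 200 camera calls.

## Working session

There is one attempt and no reset: what is moved stays moved. The work goes in short steps, Python scripts to look and compute and a tool call to move; the robot and the scene stay as the last step left them, time stands still between calls to the robot, and variables do not carry over. Pictures are saved under pics/ and viewed, at most 10 in all, crops included, and the job is handed in when it is done.

Besides the shell and the picture viewer there is one more tool, called by a JSON object that holds its "op" and its "data". apply_moves: Moves the arm, as the interface text tells. Shifts and turns lie within -1 to 1; 1 stands for 20 mm of shift or 60 degrees of turn. Its arguments: {"type":"object","properties":{"commands":{"type":"array","items":{"type":"array","items":{"type":"number","minimum":-1,"maximum":1}}},"claw":{"type":"number"}},"required":["commands"]}

```bash
ls; mkdir -p pics
cat > h.py <<'E'
import numpy as np,cv2,pickle
from workcell import bot
def grab(n,tag):
    c=bot.camera(n); cv2.imwrite(f'pics/{tag}.png',c['image']); pickle.dump(c,open(f'pics/{tag}.pkl','wb')); return c
def load(tag): return pickle.load(open(f'pics/{tag}.pkl','rb'))
def ray(c,uv,z):
    K,R,t=map(np.array,(c['camera_matrix'],c['R'],c['t']))
    uv=np.atleast_2d(uv).astype(float); d=(np.linalg.inv(K)@np.c_[uv,np.ones(len(uv))].T).T@R
    o=-R.T@t; return o+d*((z-o[2])/d[:,2])[:,None]
def proj(c,X):
    p=(c['R']@np.atleast_2d(X).T).T+c['t']; q=(c['camera_matrix']@p.T).T; return q[:,:2]/q[:,2:]
E
python3 - <<'E'
from h import *
a=grab('top','top0');b=grab('scene','scene0')
for c in(a,b): print((-c['R'].T@c['t']).round(3),c['camera_matrix'][0,0])
o=bot.get_obs();print({k:np.round(v,3) for k,v in o.items()})
E
```

```text
pics
[0.434 0.005 0.912] 359.1094930066782
[1.004 0.391 0.846] 378.72752546209966
{'clock': np.float64(0.1), 'joint_pos': array([-1.12 ,  0.241,  0.004,  1.335,  0.   ,  1.571]), 'joint_vel': array([-0.   , -0.001,  0.003,  0.   ,  0.001, -0.   ]), 'tau': array([ 1.0000e-03, -3.7314e+01,  2.5301e+01,  1.1000e-02, -0.0000e+00,
        0.0000e+00]), 'eef_pos': array([ 0.218, -0.45 ,  0.228]), 'tool_rot': array([ 0.975,  0.224, -0.   , -0.001]), 'ft_force': array([0.027, 0.228, 0.231]), 'ft_torque': array([ 0.046, -0.036,  0.041]), 'grasp_force': np.float64(0.0), 'grip_width': np.float64(0.086)}
```

View pics/top0.png

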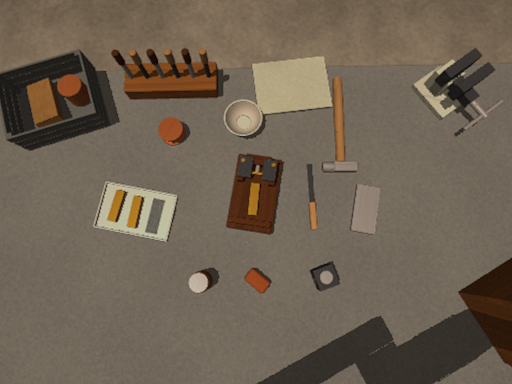

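View pics/scene0.png

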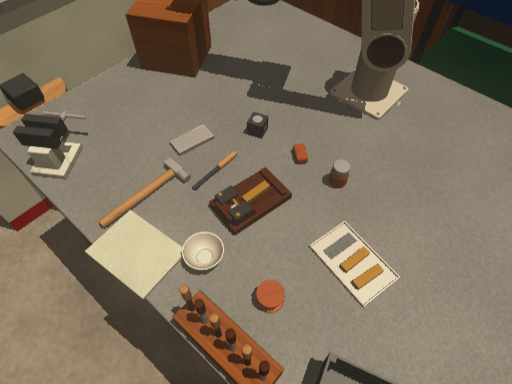

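Run:
```python
from h import *
c=load('top0');im=c['image'];hsv=cv2.cvtColor(im,cv2.COLOR_BGR2HSV)
for n,(u,v) in dict(block=(366,209),bar=(254,199),slip=(155,217),cradle=(240,210),tray=(145,200),table=(300,260),a=(116,206),lip=(250,227),blockb=(360,200)).items(): print(n,hsv[v,u],im[v,u])
def rect(mask,box,z,name):
    m=np.zeros_like(mask);x0,y0,x1,y1=box;m[y0:y1,x0:x1]=mask[y0:y1,x0:x1]
    k=max(cv2.findContours(m,cv2.RETR_EXTERNAL,cv2.CHAIN_APPROX_NONE)[0],key=cv2.contourArea)
    P=ray(c,k[:,0,:],z)[:,:2]; (cx,cy),s,a=cv2.minAreaRect((P*1000).astype(np.float32))
    q=cv2.boxPoints(((cx,cy),s,a)); e=q[1]-q[0] if np.hypot(*(q[1]-q[0]))>np.hypot(*(q[2]-q[1])) else q[2]-q[1]
    yaw=(np.degrees(np.arctan2(e[1],e[0]))+90)%180-90
    print(name,round(cx,1),round(cy,1),np.round(s,1),'yaw',round(yaw,1))
H,S,V=cv2.split(hsv)
org=((S>150)&(V>110)&(H>12)).astype(np.uint8)
rect(org,(240,175,270,222),.038,'bar')
rect(org,(100,180,124,230),.018,'a'); rect(org,(125,180,146,235),.018,'b')
rect(((V<140)).astype(np.uint8),(143,195,168,237),.005,'slip')
b=im.astype(int)
rect((im.min(2)>110).astype(np.uint8),(345,178,390,240),.014,'block')
rect(((S>110)&(V<140)).astype(np.uint8)|org,(215,140,292,245),.03,'cradle')
rect(((V>150)&(S<60)).astype(np.uint8),(85,170,185,250),.012,'tray')
x=cv2.resize(im[140:250,90:400],None,fx=2.58,fy=2.58,interpolation=cv2.INTER_CUBIC);cv2.imwrite('pics/crop0.png',cv2.resize(im[140:245,215:390],None,fx=4.5,fy=4.5,interpolation=cv2.INTER_CUBIC))
```

```text
block [ 14  53 145] [115 129 145]
bar [ 18 207 164] [ 31 111 164]
slip [ 21  40 101] [ 85  96 101]
cradle [ 10 192  73] [18 37 73]
tray [ 26  44 195] [161 191 195]
table [ 16  52 117] [ 93 106 117]
a [ 18 211 173] [ 30 117 173]
lip [ 12 194  84] [20 45 84]
blockb [ 14  50 143] [115 128 143]
bar 574.8 10.1 [22.6 80.3] yaw -6.9
a 568.7 355.4 [20.1 78.3] yaw -14.3
b 552.1 308.5 [20.2 78. ] yaw -10.4
slip 541.1 261.0 [29.2 87.6] yaw -12.8
block 547.7 -272.1 [ 56.7 118. ] yaw -12.3
cradle 591.8 6.8 [112.8 191.3] yaw -10.3
tray 554.7 309.0 [188.  119.6] yaw 77.7
```

View pics/crop0.png

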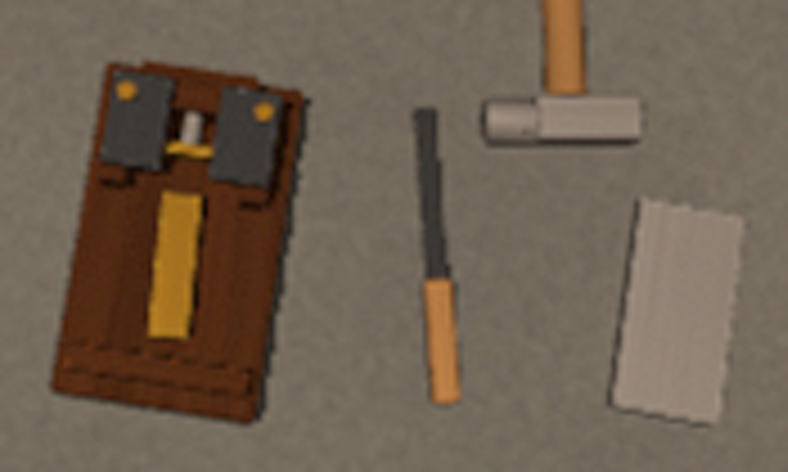

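```bash
cat >> h.py <<'E'
def rects(c,mask,box,z,name,n=1):
    m=np.zeros_like(mask);x0,y0,x1,y1=box;m[y0:y1,x0:x1]=mask[y0:y1,x0:x1]
    out=[]
    for k in sorted(cv2.findContours(m,cv2.RETR_EXTERNAL,cv2.CHAIN_APPROX_NONE)[0],key=cv2.contourArea)[-n:]:
        P=ray(c,k[:,0,:],z)[:,:2]; (cx,cy),s,a=cv2.minAreaRect((P*1000).astype(np.float32))
        q=cv2.boxPoints(((cx,cy),s,a)); e=q[1]-q[0] if np.hypot(*(q[1]-q[0]))>np.hypot(*(q[2]-q[1])) else q[2]-q[1]
        yaw=(np.degrees(np.arctan2(e[1],e[0]))+90)%180-90
        print(name,round(cx,1),round(cy,1),np.round(s,1),'yaw',round(yaw,1)); out.append((cx,cy,yaw))
    return out
E
python3 - <<'E'
from h import *
c=load('top0');im=c['image'];H,S,V=cv2.split(cv2.cvtColor(im,cv2.COLOR_BGR2HSV))
print(S[165,246],V[165,246],S[165,270],V[165,270])
rects(c,((S<90)&(V<85)).astype(np.uint8),(230,145,290,190),.0555,'claw',2)
# plinth sides: edges of brown at rows (near part)
for v in (195,205,215):
    r=np.where((S[v,215:292]>110))[0]+215; print(v,ray(c,[[r[0],v],[r[-1],v]],.024).round(4)[:,:2].tolist())
br=(S>110).astype(np.uint8)
# near edge
for u in (240,250,260):
    r=np.where(br[195:250,u])[0]+195; print(u,ray(c,[[u,r[-1]]],.024).round(4)[:,:2].tolist())
c=load('scene0');im=c['image'];H,S,V=cv2.split(cv2.cvtColor(im,cv2.COLOR_BGR2HSV))
org=((S>150)&(V>110)&(H>12)).astype(np.uint8)
print('scene')
rects(c,((S<90)&(V<85)).astype(np.uint8),(205,165,295,235),.0555,'claw',2)
rects(c,org,(230,170,280,215),.038,'bar')
rects(c,(V<140).astype(np.uint8),(323,230,359,259),.005,'slip')
rects(c,((V>150)&(S<60)).astype(np.uint8),(300,215,405,310),.009,'tray')
rects(c,((V>140)).astype(np.uint8),(165,120,218,156),.014,'block')
E
```

```text
37 62 26 59
claw 651.5 28.8 [33.4 52. ] yaw -10.4
claw 641.8 -30.1 [33.6 52.9] yaw -10.4
195 [[0.5864, 0.0636], [0.5839, -0.0467]]
205 [[0.5612, 0.0688], [0.5587, -0.0434]]
215 [[0.5363, 0.0739], [0.5339, -0.0376]]
240 [[0.5036, 0.0446]]
250 [[0.4981, 0.0201]]
260 [[0.4951, -0.0045]]
scene
claw 645.9 -28.4 [35.  53.5] yaw -10.5
claw 656.2 29.6 [36.6 53.9] yaw -9.8
bar 576.3 9.5 [26.7 81.1] yaw -7.7
slip 544.0 258.7 [27.7 84.7] yaw -10.7
tray 552.9 317.1 [209.8 129.8] yaw 77.8
block 548.8 -300.8 [112.8 132.8] yaw -12.4
```

Add to h.py:
```python
def goto(x,y,z,th,p=None,th0=None):
    """total tool-axes shift (in units of 20 mm) and roll (units of 60deg) from present pose"""
    if p is None:
        o=bot.get_obs();p=o['eef_pos'];q=o['tool_rot'];th0=np.degrees(2*np.arctan2(q[1],q[0]))
        th0=(th0+180)%360-180
        print('at',(p*1000).round(1),'th',th0.round(2),'F',o['ft_force'].round(1),'w',o['grip_width'].round(4),'grip',o['grasp_force'].round(1))
    c,s=np.cos(np.radians(th0)),np.sin(np.radians(th0));d=np.array([x,y,z])-p
    print('shift',(np.array([c*d[0]+s*d[1],s*d[0]-c*d[1],-d[2]])/.02).round(2),'roll',round((th0-th)/60,3))
```

```text
(no output)
```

{"op": "apply_moves", "data": {"commands": [[0.5,-1,0,0.11],[0.5,-1,0,0.11],[0.5,-1,0,0.11],[0.5,-1,0,0.11],[0.5,-1,0,0.11]]}}

```text
clock: 0.52
eef_pos: [0.2439, -0.3415, 0.2287]
tool_rot: [0.998, -0.066, -0.0, -0.001]
ft_force: [0.6, -0.6, 0.1]
grip_width: 0.0854
grasp_force: 0.0
```

```bash
python3 -c "
from h import *
goto(.575,.010,.1,-7.2)"
```

```text
Traceback (most recent call last):
  File "h.py", line 26, in goto
    print('at',(p*1000).round(1),'th',th0.round(2),'F',o['ft_force'].round(1),'w',o['grip_width'].round(4),'grip',o['grasp_force'].round(1))
                                                                                  ^^^^^^^^^^^^^^^^^^^^^
AttributeError: 'float' object has no attribute 'round'
```

```bash
sed -i "s/o\['grip_width'\].round(4)/round(float(o['grip_width']),4)/;s/o\['grasp_force'\].round(1)/round(float(o['grasp_force']),1)/" h.py
```

{"op": "apply_moves", "data": {"commands": [[0.7,-0.98,0,0],[0.7,-0.98,0,0],[0.7,-0.98,0,0],[0.7,-0.98,0,0],[0.7,-0.98,0,0]]}}

```text
clock: 0.93
eef_pos: [0.3264, -0.2533, 0.2289]
tool_rot: [0.998, -0.063, -0.0, -0.0]
ft_force: [0.4, -0.1, 0.3]
grip_width: 0.0851
grasp_force: 0.0
```

{"op": "apply_moves", "data": {"commands": [[0.7,-0.98,0,0],[0.7,-0.98,0,0],[0.7,-0.98,0,0],[0.7,-0.98,0,0],[0.7,-0.98,0,0]]}}

```text
clock: 1.35
eef_pos: [0.4081, -0.1648, 0.2288]
tool_rot: [0.998, -0.062, -0.0, -0.0]
ft_force: [-0.4, -0.4, 0.7]
grip_width: 0.0856
grasp_force: 0.0
```

{"op": "apply_moves", "data": {"commands": [[0.7,-0.98,0.2,0],[0.7,-0.98,0.4,0],[0.7,-0.98,0.6,0],[0.7,-0.98,0.6,0],[0.7,-0.98,0.6,0]]}}

```text
clock: 1.77
eef_pos: [0.4899, -0.0764, 0.1804]
tool_rot: [0.998, -0.062, -0.0, -0.0]
ft_force: [-0.5, -0.6, -0.7]
grip_width: 0.0853
grasp_force: 0.0
```

```bash
python3 -c "
from h import *
goto(.575,.010,.14,-7.2)"
```

```text
at [489.9 -76.4 180.4] th -7.16 F [-0.5 -0.6 -0.7] w 0.0853 grip 0.0
shift [ 3.68 -4.82  2.02] roll 0.001
```

{"op": "apply_moves", "data": {"commands": [[0.74,-0.97,0.4,0],[0.74,-0.97,0.4,0],[0.74,-0.97,0.4,0],[0.74,-0.97,0.4,0],[0.72,-0.94,0.4,0]]}}

```text
clock: 2.18
eef_pos: [0.5697, -0.0273, 0.1411]
tool_rot: [0.999, -0.032, -0.0, -0.016]
ft_force: [0.2, 0.4, 0.1]
grip_width: 0.0857
grasp_force: 0.0
```

```bash
python3 -c "
from h import *
print(bot.tip_reach)
c=grab('wrist','w1');im=c['image'];H,S,V=cv2.split(cv2.cvtColor(im,cv2.COLOR_BGR2HSV))
o=bot.get_obs();print(proj(c,[[.575,.01,.038],[.6466,-.0006,.0555]]))
goto(.575,.010,.048,-7.2)"
```

```text
0.022
[[216.64855273 188.69846179]
 [217.06847612 104.91964195]]
at [571.7 -25.9 139.4] th -3.56 F [ 3.9  0.6 -0.3] w 0.0854 grip 0.0
shift [ 0.05 -1.8   4.57] roll 0.061
```

View pics/w1.png

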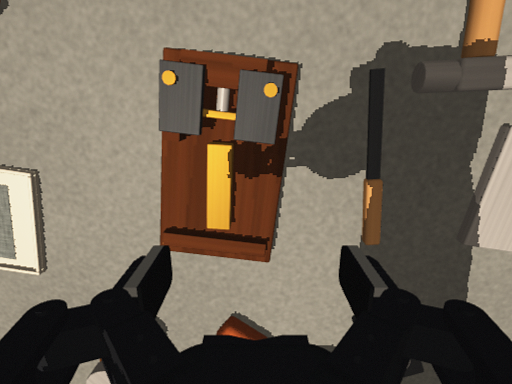

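```bash
python3 -c "
from h import *
o=bot.get_obs();print(o['joint_pos'].round(3),o['joint_vel'].round(3),o['tool_rot'].round(4))
goto(.575,.010,.14,-7.2)"
```

```text
[-0.063  0.435  0.043  1.18   0.033  3.141] [-0.016 -0.038 -0.055  0.028 -0.027  0.001] [ 0.9994 -0.031   0.     -0.0166]
at [571.7 -25.9 139.4] th -3.56 F [ 3.9  0.6 -0.3] w 0.0854 grip 0.0
shift [ 0.05 -1.8  -0.03] roll 0.061
```

{"op": "apply_moves", "data": {"commands": [[0,0,0,0],[0,0,0,0],[0,0,0,0],[0,0,0,0],[0,0,0,0]]}}

```text
clock: 2.65
eef_pos: [0.569, -0.0284, 0.1429]
tool_rot: [0.999, -0.033, 0.001, -0.016]
ft_force: [-1.1, 0.1, 0.1]
grip_width: 0.0852
grasp_force: 0.0
```

```bash
python3 -c "
from h import *
o=bot.get_obs();print(o['joint_pos'].round(3),o['joint_vel'].round(3),o['tool_rot'].round(4))
goto(.575,.010,.14,-7.2)"
```

```text
[-0.067  0.426  0.04   1.184  0.031  3.141] [ 0.     0.003  0.002 -0.002  0.001 -0.   ] [ 9.993e-01 -3.280e-02  8.000e-04 -1.570e-02]
at [569.  -28.4 142.9] th -3.77 F [-1.1  0.1  0.1] w 0.0852 grip 0.0
shift [ 0.17 -1.94  0.15] roll 0.057
```

{"op": "apply_moves", "data": {"commands": [[0,0,0,-0.118],[0,0,0,-0.118],[0,0,0,-0.118],[0,0,0,-0.118],[0,0,0,-0.118]]}}

```text
clock: 3.07
eef_pos: [0.5692, -0.0283, 0.1429]
tool_rot: [0.961, 0.276, 0.006, -0.015]
ft_force: [-0.0, 0.5, -0.5]
grip_width: 0.0855
grasp_force: 0.0
```

{"op": "apply_moves", "data": {"commands": [[0,0,0,-0.118],[0,0,0,-0.118],[0,0,0,-0.118],[0,0,0,-0.118],[0,0,0,-0.118]]}}

```text
clock: 3.48
eef_pos: [0.5691, -0.0283, 0.1428]
tool_rot: [0.832, 0.555, 0.01, -0.012]
ft_force: [-0.1, -0.5, 0.5]
grip_width: 0.0852
grasp_force: 0.0
```

{"op": "apply_moves", "data": {"commands": [[0,0,0,-0.118],[0,0,0,-0.118],[0,0,0,-0.118],[0,0,0,-0.118],[0,0,0,-0.118]]}}

```text
clock: 3.9
eef_pos: [0.5692, -0.0283, 0.1428]
tool_rot: [0.624, 0.781, 0.013, -0.009]
ft_force: [0.2, 0.1, -0.6]
grip_width: 0.0851
grasp_force: 0.0
```

{"op": "apply_moves", "data": {"commands": [[0,0,0,-0.118],[0,0,0,-0.118],[0,0,0,-0.118],[0,0,0,-0.118],[0,0,0,-0.118]]}}

```text
clock: 4.32
eef_pos: [0.5691, -0.0283, 0.1428]
tool_rot: [0.357, 0.934, 0.015, -0.004]
ft_force: [0.1, 0.1, 0.8]
grip_width: 0.0854
grasp_force: 0.0
```

{"op": "apply_moves", "data": {"commands": [[0,0,0,-0.118],[0,0,0,-0.118],[0,0,0,-0.118],[0,0,0,-0.118],[0,0,0,0]]}}

```text
clock: 4.73
eef_pos: [0.5692, -0.0283, 0.1428]
tool_rot: [0.119, 0.993, 0.016, -0.001]
ft_force: [0.3, -0.3, -0.1]
grip_width: 0.0855
grasp_force: 0.0
```

```bash
python3 -c "
from h import *
o=bot.get_obs();print(o['joint_pos'].round(3),o['tool_rot'].round(4))
goto(.575,.010,.048,172.8)"
```

```text
[-0.066  0.426  0.04   1.184  0.031  0.173] [ 1.194e-01  9.927e-01  1.570e-02 -6.000e-04]
at [569.2 -28.3 142.8] th 166.28 F [ 0.3 -0.3 -0.1] w 0.0855 grip 0.0
shift [0.17 1.93 4.74] roll -0.109
```

```bash
cat >> h.py <<'E'
from scipy.spatial.transform import Rotation as Ro
def goto(x,y,z,th):
    "target = fingertip-centre position; prints total tool shift/roll still to go, roll applied first"
    o=bot.get_obs();R=Ro.from_quat(o['tool_rot']);th0=np.degrees(np.arctan2(*R.as_matrix()[[1,0],0]))
    r=(th0-th+180)%360-180; R2=R*Ro.from_rotvec([0,0,np.radians(r)])
    tip=o['eef_pos']+R.apply([0,0,.022])
    print('tip',(tip*1000).round(1),'th',round(th0,2),'zdir',R.apply([0,0,1]).round(3),'F',o['ft_force'].round(1),'w',round(float(o['grip_width']),4),'grip',round(float(o['grasp_force']),1))
    print('shift',(R2.inv().apply(np.array([x,y,z])-tip)/.02).round(2),'roll',round(r/60,3))
E
python3 -c "
from h import *
goto(.575,.010,.026,172.8)"
```

```text
tip [569.2 -27.6 120.8] th 166.29 zdir [ 0.003  0.031 -1.   ] F [ 0.3 -0.3 -0.1] w 0.0855 grip 0.0
shift [-0.06  1.75  4.8 ] roll -0.109
```

{"op": "apply_moves", "data": {"commands": [[0,0.5,0.4,-0.109],[0,0.6,0.5,0],[0,0.65,0.5,0],[0,0,0.5,0],[0,0,0.5,0]]}}

```text
clock: 5.15
eef_pos: [0.5745, 0.0091, 0.094]
tool_rot: [0.063, 0.998, 0.016, -0.001]
ft_force: [-0.7, 0.1, 0.2]
grip_width: 0.0854
grasp_force: 0.0
```

{"op": "apply_moves", "data": {"commands": [[0,0,0.6,0],[0,0,0.6,0],[0,0,0.6,0],[0,0,0.4,0],[0,0,0,0]]}}

```text
clock: 5.57
eef_pos: [0.573, 0.0092, 0.0486]
tool_rot: [0.064, 0.998, 0.015, -0.003]
ft_force: [-0.5, -0.5, 0.2]
grip_width: 0.0852
grasp_force: 0.0
```

```bash
python3 -c "
from h import *
goto(.575,.010,.026,172.8)"
```

```text
tip [572.9   9.9  26.6] th 172.68 zdir [-0.003  0.031 -1.   ] F [-0.5 -0.5  0.2] w 0.0852 grip 0.0
shift [-0.1   0.02  0.03] roll -0.002
```

{"op": "apply_moves", "data": {"commands": [[0,0,0,0],[0,0,0,0],[0,0,0,0],[0,0,0,0],[0,0,0,0]], "claw": 1}}

```text
clock: 5.98
eef_pos: [0.5756, 0.0094, 0.0521]
tool_rot: [0.063, 0.998, 0.016, 0.001]
ft_force: [-0.3, 0.4, -0.3]
grip_width: 0.0256
grasp_force: 0.0
```

{"op": "apply_moves", "data": {"commands": [[0,0,0,0],[0,0,0,0],[0,0,-0.1,0],[0,0,-0.2,0],[0,0,-0.3,0]]}}

```text
clock: 6.4
eef_pos: [0.5746, 0.009, 0.0633]
tool_rot: [0.063, 0.998, 0.016, -0.001]
ft_force: [-0.4, -0.4, -1.0]
grip_width: 0.0
grasp_force: 0.0
```

{"op": "apply_moves", "data": {"commands": [[0,0,-0.6,0],[0,0,-0.7,0],[0,0,-0.7,0],[0,0,-0.6,0],[0,0,-0.5,0]]}}

```text
clock: 6.82
eef_pos: [0.5755, 0.0071, 0.1271]
tool_rot: [0.063, 0.998, 0.016, 0.001]
ft_force: [0.7, 0.5, -0.2]
grip_width: -0.0003
grasp_force: 0.0
```

```bash
python3 -c "
from h import *
goto(.542,.2605,.08,167.5)
c=grab('wrist','w2');im=c['image'];H,S,V=cv2.split(cv2.cvtColor(im,cv2.COLOR_BGR2HSV))
"
```

```text
tip [575.6   7.7 105.2] th 172.74 zdir [ 0.004  0.031 -1.   ] F [ 0.7  0.5 -0.2] w -0.0003 grip 0.0
shift [ 4.37 11.93  1.65] roll 0.087
```

View pics/w2.png

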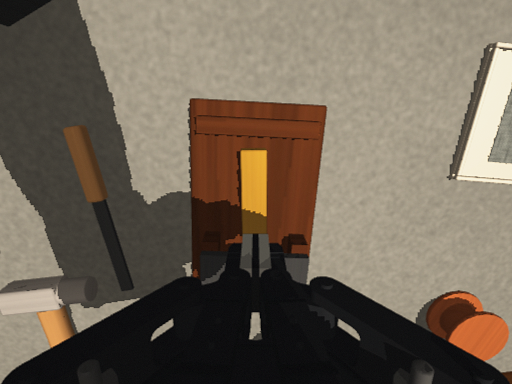

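```bash
python3 -c "
from h import *
c=load('w2');print((-c['R'].T@c['t']).round(4))
print(proj(c,[[.575,.01,.038],[.5755,.0078,.105]]))
print(ray(c,[[240,151],[266,151],[241,234]],.038).round(4))
im=c['image'];H,S,V=cv2.split(cv2.cvtColor(im,cv2.COLOR_BGR2HSV))
rects(c,((S>150)&(V>110)&(H>12)).astype(np.uint8),(230,140,280,240),.038,'bar')
goto(.575,.010,.026,172.8)
c=grab('top','top1');im=c['image'];H,S,V=cv2.split(cv2.cvtColor(im,cv2.COLOR_BGR2HSV))
o=bot.get_obs();print(o['eef_pos'],o['joint_pos'].round(3))
"
```

```text
[0.4993 0.0119 0.2719]
[[255.43189649 196.30107775]
 [255.55118633 229.98406278]]
[[ 0.535   0.0025  0.038 ]
 [ 0.5378  0.0234  0.038 ]
 [ 0.6081 -0.0071  0.038 ]]
bar 564.2 10.0 [22.2 57.8] yaw -6.8
tip [576.8   7.7 107.1] th 172.74 zdir [ 0.007  0.031 -0.999] F [ 0.3 -0.2  0.6] w -0.0 grip 0.0
shift [ 0.12 -0.03  4.06] roll -0.001
[0.57651424 0.00707372 0.12787443] [-0.004  0.446  0.029  1.148  0.031  0.122]
```

{"op": "apply_moves", "data": {"commands": [[0,0,0.6,0],[0,0,0.7,0],[0,0,0.8,0],[0,0,0.8,0],[0,0,0.7,0]], "claw": 0.55}}

```text
clock: 7.33
eef_pos: [0.5742, 0.0094, 0.0517]
tool_rot: [0.063, 0.998, 0.016, -0.001]
ft_force: [0.3, 0.2, -0.4]
grip_width: 0.0388
grasp_force: 0.0
```

{"op": "apply_moves", "data": {"commands": [[0,0,0.4,0],[0,0,0,0],[0,0,0,0],[0,0,0,0],[0,0,0,0]]}}

```text
clock: 7.75
eef_pos: [0.576, 0.0096, 0.0464]
tool_rot: [0.063, 0.998, 0.016, 0.001]
ft_force: [-0.2, -0.2, -0.5]
grip_width: 0.0385
grasp_force: 0.0
```

{"op": "apply_moves", "data": {"commands": [[0,0,0.1,0],[0,0,0.1,0],[0,0,0,0],[0,0,0,0],[0,0,0,0]]}}

```text
clock: 8.17
eef_pos: [0.5751, 0.0097, 0.0414]
tool_rot: [0.063, 0.998, 0.016, -0.0]
ft_force: [0.2, 0.1, 0.4]
grip_width: 0.0386
grasp_force: 0.0
```

{"op": "apply_moves", "data": {"commands": [[0,0,0.1,0],[0,0,0,0],[0,0,0,0],[0,0,0,0],[0,0,0,0]]}}

```text
clock: 8.58
eef_pos: [0.575, 0.0098, 0.0393]
tool_rot: [0.063, 0.998, 0.016, -0.0]
ft_force: [0.1, -0.6, 1.7]
grip_width: 0.0385
grasp_force: 0.0
```

{"op": "apply_moves", "data": {"commands": [[0,0,0.1,0],[0,0,0,0],[0,0,0,0],[0,0,0,0],[0,0,0,0]]}}

```text
clock: 9.0
eef_pos: [0.5751, 0.0099, 0.0374]
tool_rot: [0.063, 0.998, 0.016, -0.0]
ft_force: [-0.4, -0.4, -0.7]
grip_width: 0.0385
grasp_force: 0.0
```

{"op": "apply_moves", "data": {"commands": [[0,0,-0.05,0],[0,0,0,0],[0,0,0,0],[0,0,0,0],[0,0,0,0]], "claw": 1}}

```text
clock: 9.42
eef_pos: [0.5751, 0.0098, 0.0384]
tool_rot: [0.063, 0.998, 0.016, -0.0]
ft_force: [0.4, 0.6, 0.2]
grip_width: 0.0003
grasp_force: 0.0
```

{"op": "apply_moves", "data": {"commands": [[0,0,0,0],[0,0,0,0],[0,0,0,0],[0,0,0,0],[0,0,0,0]]}}

```text
clock: 9.83
eef_pos: [0.575, 0.0098, 0.0383]
tool_rot: [0.063, 0.998, 0.016, -0.0]
ft_force: [0.8, -1.0, -0.2]
grip_width: -0.0
grasp_force: 0.0
```

```bash
python3 -c "
from h import *
c=grab('scene','s2');im=c['image']
print(proj(c,[[.575,.01,.038],[.575,.0105,.016],[.575,.0105,.06]]))
cv2.imwrite('pics/s2c.png',cv2.resize(im[90:250,180:320],None,fx=3.7,fy=3.7,interpolation=cv2.INTER_CUBIC))
"
```

```text
[[256.33183547 190.35899258]
 [256.43494634 195.24526486]
 [256.51430493 185.50333938]]
```

View pics/s2c.png

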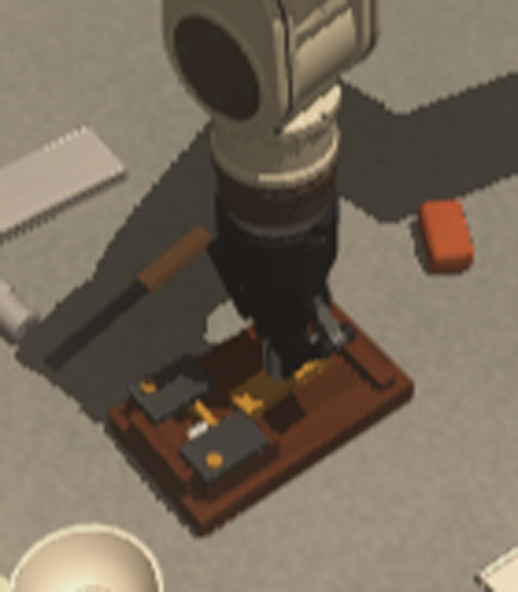

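```bash
python3 -c "
from h import *
a=grab('wrist','w3')
c=load('s2');x=cv2.resize(c['image'][150:215,215:300],(400,306),interpolation=cv2.INTER_CUBIC)
y=cv2.resize(a['image'],(400,300)); cv2.imwrite('pics/mix.png',np.vstack([np.clip(x.astype(int)*2,0,255).astype(np.uint8),np.clip(y.astype(int)*2,0,255).astype(np.uint8)])[:600])
print(proj(a,[[.575,.01,.038]])/512*400)
"
```

```text
[[199.8488899  192.39424726]]
```

View pics/mix.png

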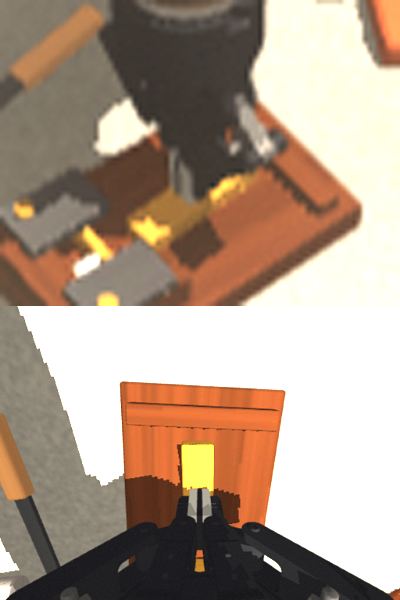

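```bash
python3 -c "
from h import *
for t in('w2','w3'):
  c=load(t);im=c['image'];H,S,V=cv2.split(cv2.cvtColor(im,cv2.COLOR_BGR2HSV))
  print((-c['R'].T@c['t']).round(4))
  m=((S>150)&(V>60)&(H>15)).astype(np.uint8)
  for v in (160,180,200,205,215): 
    r=np.where(m[v,200:300])[0]+200
    if len(r): print(v,r[0],r[-1],ray(c,[[r[0]-.5,v],[r[-1]+.5,v]],.038).round(4)[:,:2].tolist())
  o=bot.get_obs()
c=load('w3'); p=o['eef_pos'];R=Ro.from_quat(o['tool_rot']);print(p,[ (d,proj(c,p+R.apply([0,0,d]))[0].round(0)) for d in (-.02,-.01,0,.01,.022)])
np.set_printoptions(linewidth=200)
g=cv2.cvtColor(c['image'],cv2.COLOR_BGR2GRAY);print(g[215:300:3,236:276:2])
E=0"
```

```text
[0.4993 0.0119 0.2719]
160 240 266 [[0.5422, 0.001], [0.5452, 0.023]]
180 241 266 [[0.5591, -0.0006], [0.562, 0.021]]
200 241 266 [[0.5766, -0.0031], [0.5796, 0.019]]
205 241 266 [[0.581, -0.0037], [0.5841, 0.0185]]
215 242 266 [[0.5903, -0.0041], [0.5933, 0.0174]]
[0.4992 0.0147 0.1833]
180 232 273 [[0.5354, 0.0023], [0.5383, 0.0239]]
200 232 273 [[0.5462, 0.0007], [0.5492, 0.0228]]
205 233 273 [[0.549, 0.0008], [0.552, 0.0225]]
215 233 273 [[0.5547, -0.0001], [0.5577, 0.0218]]
[0.57505877 0.00983594 0.03834777] [(-0.02, array([256., 266.])), (-0.01, array([256., 256.])), (0, array([256., 247.])), (0.01, array([256., 239.])), (0.022, array([255., 230.]))]
[[173 170 169 169 171 172 171 169 171 171 173 174 175 174 172 176 174 175 155  60]
 [172 170 169 168 169 171 171 169 170 171 172 172 175 173 172 176 174 175 154  63]
 [172 169 168 169 170 171 170 168 170 171 172 171 175 174 173 174 173 174 146  62]
 [171 167 168 169 170 172 170 169 169 170 171 173 174 173 172 175 173 172 145  63]
 [172 168 168 168 170 173 169 167 170 169 171 173 175 172 171 175 173 172 144  64]
 [173 171 169 170 15
[... 1272 characters left out ...]
23  75  14  15  14  16  17  13  11]
 [ 20  18  14  16  16  16  15  14  15  16  17  14  14  16  14  15  15  16  15  19]
 [ 14  16  15  14  14  15  14  13  17  17  18  17  14  10  15  14  15  13  15  15]
 [ 14  14  15  14  14  15  16  15  19  17  19  17  14  16  16  15  16  14  16  15]
 [ 14  14  15  15  14  15  13  14  19  20  16  15  12  14  16  16  14  17  13  15]
 [ 14  15  14  14  15  13  13  15  17  19  14  16  16  12  14  15  15  15  13  15]
 [ 14  15  14  15  15  15  13  15  17  16  17  19  14  12  13  16  15  15  15  13]
 [ 13  14  14  15  16  13  13  15  17  17  19  19  14  13  14  13  14  15  17  15]
 [ 15  13  15  14  13  13  16  16  16  18  18  18  15  16  13  13  14  14  13  15]]
```

```bash
python3 -c "
from h import *
o=bot.get_obs();c=load('w3'); p=o['eef_pos'];R=Ro.from_quat(o['tool_rot'])
for ex in(.011,-.011):
  print(ex,[ (d,proj(c,p+R.apply([ex,0,d]))[0].round(0)) for d in (-.02,-.01,-.005,0,.005,.01,.022)])
c=load('w1');p=np.array([.5717,-.0259,.1394]);R=Ro.from_quat([ 0.9994,-0.031,0,-0.0166])
for ex in(.011,-.011):
  print(ex,[ (d,proj(c,p+R.apply([ex,.0425,d]))[0].round(0)) for d in (-.03,-.02,-.01,0,.01,.022)])
"
```

```text
0.011 [(-0.02, array([256., 246.])), (-0.01, array([256., 237.])), (-0.005, array([256., 232.])), (0, array([256., 229.])), (0.005, array([256., 225.])), (0.01, array([256., 221.])), (0.022, array([256., 214.]))]
-0.011 [(-0.02, array([256., 285.])), (-0.01, array([256., 274.])), (-0.005, array([256., 269.])), (0, array([256., 264.])), (0.005, array([256., 260.])), (0.01, array([256., 255.])), (0.022, array([255., 246.]))]
0.011 [(-0.03, array([345., 250.])), (-0.02, array([339., 240.])), (-0.01, array([334., 231.])), (0, array([329., 224.])), (0.01, array([325., 217.])), (0.022, array([320., 210.]))]
-0.011 [(-0.03, array([341., 292.])), (-0.02, array([336., 279.])), (-0.01, array([331., 269.])), (0, array([326., 259.])), (0.01, array([322., 251.])), (0.022, array([318., 242.]))]
```

{"op": "apply_moves", "data": {"commands": [[0,0,0,0],[0,0,0,0],[0,0,0,0],[0,0,0.2,0],[0,0,0.2,0]], "claw": 0.55}}

```text
clock: 10.35
eef_pos: [0.5754, 0.0101, 0.0303]
tool_rot: [0.063, 0.998, 0.016, 0.0]
ft_force: [-0.1, -0.4, 0.3]
grip_width: 0.0384
grasp_force: 0.0
```

{"op": "apply_moves", "data": {"commands": [[0,0,0.1,0],[0,0,0.1,0],[0,0,0,0],[0,0,0,0],[0,0,0,0]]}}

```text
clock: 10.77
eef_pos: [0.5752, 0.0102, 0.0264]
tool_rot: [0.063, 0.998, 0.016, -0.0]
ft_force: [-0.0, -0.5, 0.2]
grip_width: 0.0384
grasp_force: 0.0
```

{"op": "apply_moves", "data": {"commands": [[0,0,0.1,0],[0,0,0,0],[0,0,0.1,0],[0,0,0,0],[0,0,0,0]]}}

```text
clock: 11.18
eef_pos: [0.575, 0.0103, 0.0222]
tool_rot: [0.063, 0.998, 0.016, -0.0]
ft_force: [0.4, 0.2, -0.7]
grip_width: 0.0383
grasp_force: 0.0
```

{"op": "apply_moves", "data": {"commands": [[0,0,0.1,0],[0,0,0,0],[0,0,0,0],[0,0,0,0],[0,0,0,0]]}}

```text
clock: 11.6
eef_pos: [0.5754, 0.0104, 0.0214]
tool_rot: [0.063, 0.998, 0.016, 0.0]
ft_force: [-1.5, -0.7, 5.6]
grip_width: 0.0382
grasp_force: 2.8
```

{"op": "apply_moves", "data": {"commands": [[0,0,0.1,0],[0,0,0,0],[0,0,0,0],[0,0,0,0],[0,0,0,0]]}}

```text
clock: 12.02
eef_pos: [0.5755, 0.0103, 0.0212]
tool_rot: [0.063, 0.998, 0.016, 0.001]
ft_force: [-5.7, 0.4, 16.5]
grip_width: 0.0386
grasp_force: 8.2
```

{"op": "apply_moves", "data": {"commands": [[0,0,0.1,0],[0,0,0,0],[0,0,0,0],[0,0,0,0],[0,0,0,0]]}}

```text
clock: 12.43
eef_pos: [0.5755, 0.0103, 0.0211]
tool_rot: [0.064, 0.998, 0.015, 0.001]
ft_force: [-10.3, 0.3, 27.1]
grip_width: 0.0383
grasp_force: 13.7
```

{"op": "apply_moves", "data": {"commands": [[0,0,-0.2,0],[0,0,-0.2,0],[0,0,-0.05,0],[0,0,0,0],[0,0,0,0]]}}

```text
clock: 12.85
eef_pos: [0.5749, 0.0102, 0.0248]
tool_rot: [0.063, 0.998, 0.016, -0.0]
ft_force: [0.0, 0.7, -0.0]
grip_width: 0.0384
grasp_force: 0.0
```

{"op": "apply_moves", "data": {"commands": [[0,0,0,0],[0,0,0,0],[0,0,0,0],[0,0,0,0],[0,0,0,0]], "claw": 1}}

```text
clock: 13.27
eef_pos: [0.5749, 0.0102, 0.025]
tool_rot: [0.063, 0.998, 0.016, -0.0]
ft_force: [0.1, 0.4, -0.4]
grip_width: 0.0202
grasp_force: 60.9
```

{"op": "apply_moves", "data": {"commands": [[0,0,0,0],[0,0,0,0],[0,0,0,0],[0,0,0,0],[0,0,0,0]]}}

```text
clock: 13.68
eef_pos: [0.5749, 0.0103, 0.0252]
tool_rot: [0.063, 0.998, 0.016, -0.0]
ft_force: [0.4, 0.4, -1.3]
grip_width: 0.0199
grasp_force: 60.7
```

```bash
sed -i 's/\[0,0,.022\]/[0,0,0]/' h.py
```

{"op": "apply_moves", "data": {"commands": [[0,0,-0.2,0],[0,0,-0.4,0],[0,0,-0.7,0],[0,0,-0.8,0],[0,0,-0.8,0]]}}

```text
clock: 14.1
eef_pos: [0.5749, 0.0084, 0.0845]
tool_rot: [0.063, 0.998, 0.016, -0.0]
ft_force: [0.4, -0.3, -1.7]
grip_width: 0.0198
grasp_force: 60.7
```

{"op": "apply_moves", "data": {"commands": [[0,0.2,-0.5,0.087],[0,0.4,-0.3,0],[0.3,0.7,0,0],[0.4,0.9,0,0],[0.4,1,0,0]]}}

```text
clock: 14.52
eef_pos: [0.5669, 0.0757, 0.1019]
tool_rot: [0.108, 0.994, 0.016, -0.001]
ft_force: [0.4, 1.1, -2.0]
grip_width: 0.0203
grasp_force: 60.7
```

```bash
python3 -c "
from h import *
goto(.542,.2605,.06,167.5)
"
```

```text
tip [566.9  75.7 101.9] th 167.58 zdir [ 0.002  0.032 -0.999] F [ 0.4  1.1 -2. ] w 0.0203 grip 60.7
shift [3.21 8.68 2.38] roll 0.001
```

{"op": "apply_moves", "data": {"commands": [[0.4,1,0,0],[0.4,1,0,0],[0.4,1,0,0],[0.4,1,0,0],[0.4,1,0,0]]}}

```text
clock: 14.93
eef_pos: [0.5491, 0.1829, 0.105]
tool_rot: [0.107, 0.994, 0.016, -0.001]
ft_force: [1.4, 0.5, -2.2]
grip_width: 0.0201
grasp_force: 60.7
```

{"op": "apply_moves", "data": {"commands": [[0.4,1,0.2,0],[0.4,1,0.3,0],[0.3,0.6,0.5,0],[0.1,0,0.6,0],[0,0,0.5,0]]}}

```text
clock: 15.35
eef_pos: [0.5363, 0.2398, 0.0634]
tool_rot: [0.107, 0.994, 0.015, -0.001]
ft_force: [-0.9, -0.5, -2.8]
grip_width: 0.0202
grasp_force: 60.7
```

```bash
python3 -c "
from h import *
goto(.542,.2605,.06,167.5)
c=grab('wrist','w4')
goto(.542,.2605,.0065,167.5)
im=c['image'];H,S,V=cv2.split(cv2.cvtColor(im,cv2.COLOR_BGR2HSV))
wh=((V>150)&(S<60)).astype(np.uint8)
print(proj(c,[[.542,.2605,.005]]),proj(c,ray(load('top0'),[[155,216]],.005)))
"
```

```text
tip [536.3 239.8  63.4] th 167.73 zdir [ 0.001  0.031 -1.   ] F [-0.9 -0.5 -2.8] w 0.0202 grip 60.7
shift [-0.06  1.07  0.2 ] roll 0.004
tip [535.1 238.4  61. ] th 167.65 zdir [-0.003  0.029 -1.   ] F [-0.2 -1.3 -3.3] w 0.02 grip 60.6
shift [-0.12  1.07  2.76] roll 0.003
[[281.53112485 211.46597648]] [[280.40943932 209.16820396]]
```

View pics/w4.png

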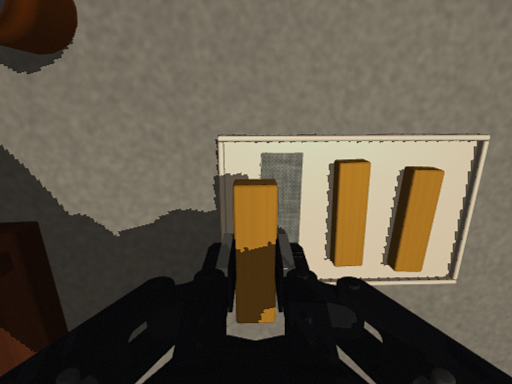

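```bash
python3 -c "
from h import *
c=load('w4')
n=ray(c,[[261.5,153],[302.5,153],[301,240]],.005)[:,:2];print(n.round(4)); a=np.array([np.cos(np.radians(-12.4)),np.sin(np.radians(-12.4))])
e=n[0]-n[1];print('yaw',np.degrees(np.arctan2(-e[0],e[1])), (n[:2].mean(0)+.044*a).round(4)); e=n[2]-n[1];print(np.degrees(np.arctan2(e[1],e[0])))
b=ray(c,[[234,183],[277,183]],.076)[:,:2];print('bar near end',b.round(4),b.mean(0)+.04*a)
"
```

```text
[[0.4954 0.2549]
 [0.5018 0.2834]
 [0.5688 0.2709]]
yaw 167.44344426667024 [0.5416 0.2597]
-10.502510031565462
bar near end [[0.4948 0.2379]
 [0.4993 0.2578]] [0.53610226 0.23927909]
```

{"op": "apply_moves", "data": {"commands": [[0,0.5,0.2,0],[-0.1,0.55,0.4,0],[0,0,0.4,0],[0,0,0.4,0],[0,0,0.3,0]]}}

```text
clock: 15.82
eef_pos: [0.5437, 0.2596, 0.0299]
tool_rot: [0.109, 0.994, 0.015, -0.001]
ft_force: [-0.7, -0.2, -1.9]
grip_width: 0.0204
grasp_force: 60.6
```

{"op": "apply_moves", "data": {"commands": [[0,0,0.3,0],[0,0,0.3,0],[0,0,0.1,0],[0,0,0,0],[0,0,0,0]]}}

```text
clock: 16.23
eef_pos: [0.544, 0.2601, 0.0172]
tool_rot: [0.109, 0.994, 0.016, -0.001]
ft_force: [-0.5, 0.6, -1.7]
grip_width: 0.02
grasp_force: 60.6
```

```bash
python3 -c "
from h import *
goto(.542,.2600,.0065,167.5)
"
```

```text
tip [544.  260.1  17.2] th 167.51 zdir [ 0.002  0.031 -1.   ] F [-0.5  0.6 -1.7] w 0.02 grip 60.6
shift [ 0.09 -0.04  0.54] roll 0.0
```

{"op": "apply_moves", "data": {"commands": [[0.1,0,0.15,0],[0,0,0.15,0],[0,0,0.1,0],[0,0,0,0],[0,0,0,0]]}}

```text
clock: 16.65
eef_pos: [0.5419, 0.2609, 0.009]
tool_rot: [0.109, 0.994, 0.016, -0.001]
ft_force: [-0.2, 0.1, -1.4]
grip_width: 0.0201
grasp_force: 60.7
```

{"op": "apply_moves", "data": {"commands": [[0,0,0.08,0],[0,0,0.07,0],[0,0,0,0],[0,0,0,0],[0,0,0,0]]}}

```text
clock: 17.07
eef_pos: [0.542, 0.261, 0.0062]
tool_rot: [0.109, 0.994, 0.016, -0.001]
ft_force: [0.5, -0.0, -1.8]
grip_width: 0.0202
grasp_force: 60.7
```

{"op": "apply_moves", "data": {"commands": [[0,0,0.06,0],[0,0,0,0],[0,0,0,0],[0,0,0,0],[0,0,0,0]]}}

```text
clock: 17.48
eef_pos: [0.5421, 0.2611, 0.005]
tool_rot: [0.109, 0.994, 0.016, -0.001]
ft_force: [0.0, 0.5, -1.5]
grip_width: 0.0203
grasp_force: 60.7
```

{"op": "apply_moves", "data": {"commands": [[0,0,0.05,0],[0,0,0,0],[0,0,0,0],[0,0,0,0],[0,0,0,0]]}}

```text
clock: 17.9
eef_pos: [0.5421, 0.2611, 0.005]
tool_rot: [0.109, 0.994, 0.016, -0.001]
ft_force: [-2.8, -1.6, 5.2]
grip_width: 0.02
grasp_force: 61.5
```

{"op": "apply_moves", "data": {"commands": [[0,0,0,0],[0,0,0,0],[0,0,0,0],[0,0,-0.2,0],[0,0,-0.4,0]], "claw": 0.62}}

```text
clock: 18.32
eef_pos: [0.5411, 0.2603, 0.0151]
tool_rot: [0.109, 0.994, 0.015, -0.002]
ft_force: [-0.2, 0.2, -0.4]
grip_width: 0.0324
grasp_force: 0.0
```

{"op": "apply_moves", "data": {"commands": [[0,0,-0.7,0],[0,0,-0.9,0],[0,0,-1,0],[0,0,-1,0],[0,0,-1,0]]}}

```text
clock: 18.73
eef_pos: [0.5419, 0.2578, 0.1096]
tool_rot: [0.109, 0.994, 0.016, -0.001]
ft_force: [-0.8, 0.3, 1.0]
grip_width: 0.0327
grasp_force: 0.0
```

```bash
python3 -c "
from h import *
c=grab('top','top2');im=c['image'];H,S,V=cv2.split(cv2.cvtColor(im,cv2.COLOR_BGR2HSV))
c=grab('wrist','w5');im=c['image'];H,S,V=cv2.split(cv2.cvtColor(im,cv2.COLOR_BGR2HSV))
rects(c,((S>150)&(V>90)&(H>12)).astype(np.uint8),(0,0,512,300),.018,'bar',3)
goto(.5477,-.2721,.08,167.7)
"
```

```text
bar 532.9 262.7 [21.3 59.2] yaw -12.1
bar 567.8 354.9 [20.9 79.2] yaw -14.5
bar 552.0 308.0 [20.9 79.2] yaw -10.0
tip [544.7 259.1 112.9] th 167.52 zdir [ 0.01   0.035 -0.999] F [ 0.6 -0.   0.2] w 0.0323 grip 0.0
shift [ -5.8  -25.96   0.71] roll -0.003
```

{"op": "apply_moves", "data": {"commands": [[-0.1,-0.4,0,0],[-0.2,-0.8,0,0],[-0.25,-1,0,0],[-0.25,-1,0,0],[-0.25,-1,0,0]], "claw": 0}}

```text
clock: 19.25
eef_pos: [0.5428, 0.1697, 0.1035]
tool_rot: [0.109, 0.994, 0.015, -0.002]
ft_force: [0.5, 0.3, 0.0]
grip_width: 0.0851
grasp_force: 0.0
```

{"op": "apply_moves", "data": {"commands": [[-0.25,-1,0,0],[-0.25,-1,0,0],[-0.25,-1,0,0],[-0.25,-1,0,0],[-0.25,-1,0,0]]}}

```text
clock: 19.67
eef_pos: [0.5456, 0.0666, 0.1004]
tool_rot: [0.109, 0.994, 0.015, -0.002]
ft_force: [-0.3, 0.4, -0.4]
grip_width: 0.0855
grasp_force: 0.0
```

{"op": "apply_moves", "data": {"commands": [[-0.25,-1,0,0],[-0.25,-1,0,0],[-0.25,-1,0,0],[-0.25,-1,0,0],[-0.25,-1,0,0]]}}

```text
clock: 20.08
eef_pos: [0.5482, -0.0361, 0.0971]
tool_rot: [0.109, 0.994, 0.016, -0.002]
ft_force: [-0.4, 0.2, -0.2]
grip_width: 0.0854
grasp_force: 0.0
```

{"op": "apply_moves", "data": {"commands": [[-0.25,-1,0,0],[-0.25,-1,0,0],[-0.25,-1,0,0],[-0.25,-1,0,0],[-0.25,-1,0,0]]}}

```text
clock: 20.5
eef_pos: [0.5509, -0.1389, 0.0938]
tool_rot: [0.109, 0.994, 0.016, -0.002]
ft_force: [0.8, 0.5, -0.2]
grip_width: 0.0857
grasp_force: 0.0
```

{"op": "apply_moves", "data": {"commands": [[-0.25,-1,0,0],[-0.2,-0.8,0,0],[0,-0.4,0,0],[0,0,0,0],[0,0,0,0]]}}

```text
clock: 20.92
eef_pos: [0.5508, -0.1824, 0.0932]
tool_rot: [0.109, 0.994, 0.016, -0.002]
ft_force: [0.4, 0.5, -0.4]
grip_width: 0.0853
grasp_force: 0.0
```

```bash
python3 -c "
from h import *
c=grab('wrist','w6')
goto(.536,-.2695,.03,167.7)
im=c['image'];H,S,V=cv2.split(cv2.cvtColor(im,cv2.COLOR_BGR2HSV))
print(proj(c,[[.5477,-.2721,.014],[.489,-.2593,.014]]))
for t in('w1','w2'):
  c=load(t);H,S,V=cv2.split(cv2.cvtColor(c['image'],cv2.COLOR_BGR2HSV))
  if t=='w1': rects(c,((S<60)&(V<110)&(V>45)).astype(np.uint8),(150,40,300,150),.0555,'claw',2)
c=load('top2');im=c['image'];H,S,V=cv2.split(cv2.cvtColor(im,cv2.COLOR_BGR2HSV))
for z,n in((.0555,'claw'),): rects(c,((S<90)&(V<85)).astype(np.uint8),(230,145,290,190),z,n,2)
br=(S>110).astype(np.uint8)
for v in (190,195,200,205,210,215):
    r=np.where(br[v,215:292])[0]+215; print(v,ray(c,[[r[0]-.5,v],[r[-1]+.5,v]],.024).round(4)[:,:2].tolist())
"
```

```text
tip [ 551.1 -181.8   93.4] th 167.53 zdir [ 0.     0.032 -0.999] F [-0.2  0.4 -0.1] w 0.0852 grip 0.0
shift [-0.22 -4.54  3.03] roll -0.003
[[145.80297689 221.60491703]
 [136.83550373 148.8895116 ]]
claw 653.2 27.5 [32.3 51.9] yaw -10.1
claw 642.6 -31.4 [32.6 51.5] yaw -10.2
claw 651.6 28.6 [32.9 52.2] yaw -10.4
claw 641.4 -30.1 [33.6 52.5] yaw -10.4
190 [[0.5991, 0.0622], [0.5966, -0.0509]]
195 [[0.5864, 0.0648], [0.5839, -0.0479]]
200 [[0.5738, 0.0674], [0.5712, -0.0475]]
205 [[0.5612, 0.07], [0.5587, -0.0446]]
210 [[0.5487, 0.0726], [0.5462, -0.0417]]
215 [[0.5363, 0.0751], [0.5338, -0.0389]]
```

View pics/w6.png

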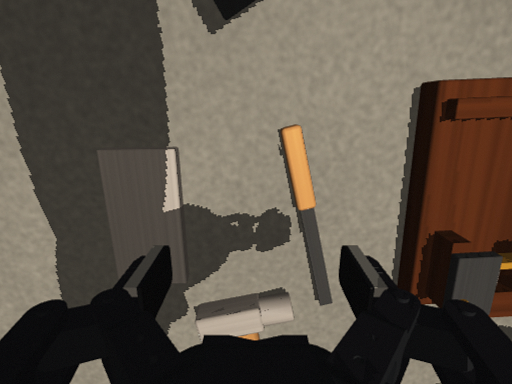

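```bash
python3 -c "
from h import *
c=load('w6')
n=ray(c,[[97.5,150.5],[178.5,148.5],[186,283]],.014)[:,:2];print(n.round(4))
e=n[1]-n[0];y=np.arctan2(-e[0],e[1]);print(np.linalg.norm(e),'yaw',np.degrees(y)); a=np.array([np.cos(y),np.sin(y)]);e=n[2]-n[1];print(np.degrees(np.arctan2(e[1],e[0])),np.linalg.norm(e))
for y in (np.radians(-12.3),): a=np.array([np.cos(y),np.sin(y)]);print(n[:2].mean(0)+.06*a, n[:2].mean(0)+.048*a)
"
```

```text
[[ 0.4836 -0.2887]
 [ 0.4957 -0.2283]
 [ 0.6118 -0.2567]]
0.06161528855662355 yaw -11.372550578172802
-13.754971710836598 0.11953849343135291
[ 0.54828332 -0.27127334] [ 0.53655877 -0.26871698]
```

{"op": "apply_moves", "data": {"commands": [[0,-0.6,0,-0.003],[0,-0.9,0.2,0],[-0.1,-1,0.5,0],[-0.1,-1,0.6,0],[0,-1,0.6,0]]}}

```text
clock: 21.38
eef_pos: [0.5372, -0.2707, 0.0534]
tool_rot: [0.106, 0.994, 0.015, -0.0]
ft_force: [0.2, 0.1, -0.8]
grip_width: 0.0851
grasp_force: 0.0
```

{"op": "apply_moves", "data": {"commands": [[0,0,0.6,0],[0,0,0.5,0],[0,0,0,0],[0,0,0,0],[0,0,0,0]]}}

```text
clock: 21.8
eef_pos: [0.5373, -0.2688, 0.032]
tool_rot: [0.106, 0.994, 0.016, -0.0]
ft_force: [0.5, -0.3, -0.3]
grip_width: 0.0855
grasp_force: 0.0
```

```bash
python3 -c "
from h import *
goto(.5365,-.269,-.004,167.7)
"
```

```text
tip [ 537.3 -268.8   32. ] th 167.79 zdir [ 0.003  0.031 -1.   ] F [ 0.5 -0.3 -0.3] w 0.0855 grip 0.0
shift [ 0.03 -0.07  1.8 ] roll 0.001
```

{"op": "apply_moves", "data": {"commands": [[0,0,0.4,0],[0,-0.05,0.5,0],[0,0,0.4,0],[0,0,0.25,0],[0,0,0,0]]}}

```text
clock: 22.22
eef_pos: [0.5351, -0.2685, -0.0017]
tool_rot: [0.107, 0.994, 0.016, -0.002]
ft_force: [-0.1, 0.2, -0.1]
grip_width: 0.0854
grasp_force: 0.0
```

{"op": "apply_moves", "data": {"commands": [[0,0,0.1,0],[0,0,0,0],[0,0,0,0],[0,0,0,0],[0,0,0,0]]}}

```text
clock: 22.63
eef_pos: [0.5368, -0.2695, -0.0013]
tool_rot: [0.107, 0.994, 0.016, -0.0]
ft_force: [0.4, -0.3, 0.7]
grip_width: 0.0853
grasp_force: 0.0
```

{"op": "apply_moves", "data": {"commands": [[0,0,0.1,0],[0,0,0,0],[0,0,0,0],[0,0,0,0],[0,0,0,0]]}}

```text
clock: 23.05
eef_pos: [0.5365, -0.2693, -0.0037]
tool_rot: [0.107, 0.994, 0.016, -0.001]
ft_force: [-0.2, -0.2, 0.5]
grip_width: 0.0855
grasp_force: 0.0
```

Close on the block.

{"op": "apply_moves", "data": {"commands": [[0,0,0,0],[0,0,0,0],[0,0,0,0],[0,0,0,0],[0,0,0,0]], "claw": 1}}

```text
clock: 23.47
eef_pos: [0.5366, -0.2701, -0.0029]
tool_rot: [0.107, 0.994, 0.015, -0.0]
ft_force: [-1.6, -1.6, 4.9]
grip_width: 0.058
grasp_force: 67.2
```

{"op": "apply_moves", "data": {"commands": [[0,0,0,0],[0,0,-0.1,0],[0,0,-0.2,0],[0,0,-0.3,0],[0,0,-0.4,0]]}}

```text
clock: 23.88
eef_pos: [0.5347, -0.2686, 0.0146]
tool_rot: [0.107, 0.994, 0.017, -0.003]
ft_force: [-0.1, -0.4, -7.3]
grip_width: 0.0583
grasp_force: 65.8
```

{"op": "apply_moves", "data": {"commands": [[0,0,-0.7,0],[0,0,-0.8,0],[0,0,-0.9,0],[0,0,-0.9,0],[0,0,-0.8,0]]}}

```text
clock: 24.3
eef_pos: [0.5361, -0.2721, 0.0993]
tool_rot: [0.107, 0.994, 0.016, -0.001]
ft_force: [0.9, -0.2, -7.6]
grip_width: 0.0583
grasp_force: 66.3
```

{"op": "apply_moves", "data": {"commands": [[0,0.3,-0.5,-0.031],[0.1,0.6,-0.2,0],[0.15,0.9,0,0],[0.15,1,0,0],[0.15,1,0,0]]}}

```text
clock: 24.72
eef_pos: [0.5384, -0.194, 0.1137]
tool_rot: [0.091, 0.996, 0.017, -0.002]
ft_force: [0.6, 0.4, -7.9]
grip_width: 0.0584
grasp_force: 66.3
```

```bash
python3 -c "
from h import *
goto(.5471,.0173,.08,169.6)
"
```

```text
tip [ 538.4 -194.   113.7] th 169.58 zdir [-0.     0.033 -0.999] F [ 0.6  0.4 -7.9] w 0.0584 grip 66.3
shift [ 1.47 10.41  2.04] roll -0.0
```

{"op": "apply_moves", "data": {"commands": [[0.15,1,0,0],[0.15,1,0,0],[0.15,1,0,0],[0.15,1,0,0],[0.15,1,0,0]]}}

```text
clock: 25.13
eef_pos: [0.5415, -0.0927, 0.1168]
tool_rot: [0.09, 0.996, 0.016, -0.002]
ft_force: [0.5, 0.1, -7.6]
grip_width: 0.0579
grasp_force: 66.3
```

{"op": "apply_moves", "data": {"commands": [[0.15,1,0.1,0],[0.15,1,0.3,0],[0.15,0.8,0.5,0],[0.15,0.6,0.6,0],[0,0.3,0.5,0]]}}

```text
clock: 25.55
eef_pos: [0.5425, -0.0159, 0.0788]
tool_rot: [0.089, 0.996, 0.016, -0.002]
ft_force: [0.1, 0.2, -7.6]
grip_width: 0.0585
grasp_force: 66.3
```

{"op": "apply_moves", "data": {"commands": [[0,0,0,0],[0,0,0,0],[0,0,0,0],[0,0,0,0],[0,0,0,0]]}}

```text
clock: 25.97
eef_pos: [0.5452, -0.0199, 0.081]
tool_rot: [0.092, 0.996, 0.016, 0.0]
ft_force: [0.9, 0.4, -6.9]
grip_width: 0.058
grasp_force: 67.2
```

```bash
python3 -c "
from h import *
goto(.5471,.0173,.06,169.6)
grab('wrist','w7');grab('top','top7');grab('scene','s7')
"
```

```text
tip [545.2 -19.9  81. ] th 169.49 zdir [ 0.003  0.031 -1.   ] F [ 0.9  0.4 -6.9] w 0.058 grip 67.2
shift [0.24 1.81 1.11] roll -0.002
```

View pics/w7.png

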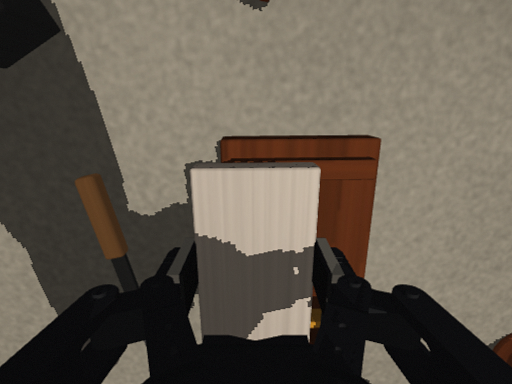

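```bash
python3 -c "
from h import *
c=load('w7')
a=np.array([.9836,-.1805]);l=np.array([.1805,.9836])
for n,uv,z in(('blk',[[191,169],[320,168]],.098),('plinth',[[222,137.5],[379,137]],.024),('lip top',[[231,158.5],[374,158.5]],.036)):
  p=ray(c,uv,z)[:,:2];print(n,p.round(4),'ax',(p@a).round(4),'lat',(p@l).round(4),(p@l).mean().round(4))
p=bot.get_obs()['eef_pos'][:2];print('tcp ax lat',p@a,p@l)
c=load('top7');im=c['image'];H,S,V=cv2.split(cv2.cvtColor(im,cv2.COLOR_BGR2HSV))
r=rects(c,((S<90)&(V<85)).astype(np.uint8),(230,145,290,190),.0555,'claw',2)
"
```

```text
blk [[ 0.4924 -0.0402]
 [ 0.503   0.0172]] ax [0.4916 0.4917] lat [0.0493 0.1077] 0.0785
plinth [[ 0.4881 -0.031 ]
 [ 0.5081  0.0768]] ax [0.4857 0.486 ] lat [0.0576 0.1673] 0.1124
lip top [[ 0.5015 -0.0269]
 [ 0.5196  0.0674]] ax [0.4982 0.4989] lat [0.0641 0.1601] 0.1121
tcp ax lat 0.5394630221195491 0.07898076480640079
claw 677.7 10.0 [ 2.5 56.3] yaw -1.1
claw 647.8 41.3 [14.7 40.5] yaw -0.8
```

{"op": "apply_moves", "data": {"commands": [[0.2,0.4,0.1,0],[0.2,0.6,0.2,0],[0.17,0.6,0.3,0],[0,0.23,0.4,0],[0,0,0.4,0]]}}

```text
clock: 26.53
eef_pos: [0.5399, 0.022, 0.0526]
tool_rot: [0.089, 0.996, 0.016, -0.0]
ft_force: [0.6, -1.0, -8.2]
grip_width: 0.0583
grasp_force: 67.3
```

{"op": "apply_moves", "data": {"commands": [[0,0,0.3,0],[0,0,0.15,0],[0,0,0,0],[0,0,0,0],[0,0,0,0]]}}

```text
clock: 26.95
eef_pos: [0.5404, 0.0197, 0.0446]
tool_rot: [0.091, 0.996, 0.016, -0.0]
ft_force: [-0.2, -0.6, -7.8]
grip_width: 0.0582
grasp_force: 67.2
```

```bash
cat >> h.py <<'E'
def cr():
    a=np.array([.9836,-.1805]);l=np.array([.1805,.9836]);p=bot.get_obs()['eef_pos'];R=Ro.from_quat(bot.get_obs()['tool_rot']).as_matrix()
    f=bot.get_obs()['ft_force'];print('local x %.1f  lat-err %.1f  z %.1f mm'%((p[:2]@a-.573)*1e3,(p[:2]@l-.1157)*1e3,p[2]*1e3),'th',np.degrees(np.arctan2(R[1,0],R[0,0])).round(2),'F ax/lat/z',(f[:2]@a).round(1),(f[:2]@l).round(1),f[2].round(1),'T',bot.get_obs()['ft_torque'].round(2))
E
python3 -c "
from h import *
cr()"
```

```text
local x -45.0  lat-err 1.3  z 44.6 mm th 169.52 F ax/lat/z -0.1 -0.6 -7.8 T [-0.1   0.07  0.05]
```

{"op": "apply_moves", "data": {"commands": [[0,-0.06,0.2,0],[0,0,0.2,0],[0,0,0.1,0],[0,0,0,0],[0,0,0,0]]}}

```text
clock: 27.37
eef_pos: [0.5395, 0.0192, 0.0341]
tool_rot: [0.091, 0.996, 0.016, -0.001]
ft_force: [-0.5, 0.6, -7.6]
grip_width: 0.0579
grasp_force: 67.2
```

{"op": "apply_moves", "data": {"commands": [[0,0,0.1,0],[0,0,0,0],[0,0,0,0],[0,0,0,0],[0,0,0,0]]}}

```text
clock: 27.78
eef_pos: [0.5402, 0.0193, 0.0329]
tool_rot: [0.091, 0.996, 0.016, 0.0]
ft_force: [-0.8, 0.5, -2.5]
grip_width: 0.0582
grasp_force: 67.8
```

{"op": "apply_moves", "data": {"commands": [[0,0,0.05,0],[0,0,0,0],[0,0,0,0],[0,0,0,0],[0,0,0,0]]}}

```text
clock: 28.2
eef_pos: [0.5404, 0.0193, 0.0327]
tool_rot: [0.091, 0.996, 0.016, 0.0]
ft_force: [-2.7, -0.2, 6.1]
grip_width: 0.0579
grasp_force: 68.8
```

```bash
python3 -c "
from h import *
cr()"
```

```text
local x -45.0  lat-err 0.8  z 32.7 mm th 169.56 F ax/lat/z -2.6 -0.6 6.1 T [-0.27  0.92 -0.02]
```

{"op": "apply_moves", "data": {"commands": [[0,-0.03,0.05,0],[0,0,0.05,0],[0,0,0,0],[0,0,0,0],[0,0,0,0]]}}

```text
clock: 28.62
eef_pos: [0.5405, 0.0193, 0.0324]
tool_rot: [0.091, 0.996, 0.016, 0.001]
ft_force: [-7.0, 1.2, 16.6]
grip_width: 0.0583
grasp_force: 70.1
```

{"op": "apply_moves", "data": {"commands": [[0,0,0.05,0],[0,0,0,0],[0,0,0,0],[0,0,0,0],[0,0,0,0]]}}

```text
clock: 29.03
eef_pos: [0.5411, 0.0192, 0.0319]
tool_rot: [0.091, 0.996, 0.016, 0.002]
ft_force: [-5.9, -0.6, 19.0]
grip_width: 0.0581
grasp_force: 70.6
```

```bash
python3 -c "
from h import *
cr()"
```

```text
local x -44.2  lat-err 0.8  z 31.9 mm th 169.55 F ax/lat/z -5.7 -1.7 19.0 T [-0.03  1.87 -0.12]
```

{"op": "apply_moves", "data": {"commands": [[0,0,0.05,0],[0,0,0,0],[0,0,0.05,0],[0,0,0,0],[0,0,0,0]]}}

```text
clock: 29.45
eef_pos: [0.5423, 0.019, 0.0308]
tool_rot: [0.091, 0.996, 0.016, 0.003]
ft_force: [-5.3, -0.5, 21.9]
grip_width: 0.0581
grasp_force: 71.6
```

{"op": "apply_moves", "data": {"commands": [[0,0,0.05,0],[0,0,0,0],[0,0,0,0],[0,0,0,0],[0,0,0,0]]}}

```text
clock: 29.87
eef_pos: [0.5431, 0.0188, 0.0301]
tool_rot: [0.091, 0.996, 0.016, 0.004]
ft_force: [-4.3, -0.9, 22.2]
grip_width: 0.0582
grasp_force: 72.0
```

```bash
python3 -c "
from h import *
cr()
c=grab('wrist','w8');g=cv2.cvtColor(c['image'],cv2.COLOR_BGR2GRAY)
print(g[120:185:3,[215,235,255,275,295]].T.tolist())
g=cv2.cvtColor(load('w7')['image'],cv2.COLOR_BGR2GRAY);print(g[120:185:3,[215,235,255,275,295]].T.tolist())"
```

```text
local x -42.2  lat-err 0.8  z 30.1 mm th 169.55 F ax/lat/z -4.0 -1.7 22.2 T [-0.23  1.49  0.09]
[[131, 134, 130, 125, 120, 125, 127, 126, 127, 132, 133, 132, 135, 90, 77, 82, 82, 152, 159, 158, 158, 157], [124, 132, 134, 128, 125, 129, 126, 124, 132, 132, 130, 127, 126, 61, 80, 80, 81, 149, 154, 155, 154, 156], [125, 125, 125, 125, 122, 124, 125, 129, 132, 131, 127, 124, 126, 19, 75, 83, 78, 153, 157, 158, 159, 159], [125, 123, 124, 124, 125, 123, 120, 120, 123, 129, 132, 127, 125, 41, 81, 81, 78, 155, 157, 157, 158, 157], [121, 117, 114, 117, 118, 120, 121, 125, 127, 128, 126, 124, 124, 40, 79, 82, 83, 154, 154, 154, 153, 153]]
[[138, 134, 128, 128, 135, 136, 137, 141, 145, 47, 107, 139, 135, 119, 75, 74, 119, 172, 174, 173, 174, 173], [135, 138, 139, 139, 136, 114, 19, 56, 59, 58, 58, 58, 58, 17, 49, 71, 131, 174, 175, 174, 173, 174], [138, 134, 137, 136, 135, 118, 19, 52, 53, 54, 53, 54, 55, 20, 35, 73, 143, 180, 181, 180, 179, 180], [140, 139, 134, 133, 136, 94, 17, 60, 60, 60, 61, 61, 63, 18, 56, 74, 150, 183, 182, 182, 182, 182], [134, 133, 133, 138, 136, 78, 23, 56, 57, 58, 56, 55, 58, 18, 67, 73, 150, 180, 178, 179, 179, 180]]
```

{"op": "apply_moves", "data": {"commands": [[0,0,0.05,0],[0,0,0,0],[0,0,0,0],[0,0,0,0],[0,0,0,0]]}}

```text
clock: 30.33
eef_pos: [0.5433, 0.0188, 0.0299]
tool_rot: [0.091, 0.996, 0.016, 0.004]
ft_force: [-6.7, -1.2, 26.7]
grip_width: 0.058
grasp_force: 72.7
```

{"op": "apply_moves", "data": {"commands": [[0,0,0.05,0],[0,0,0,0],[0,0,0,0],[0,0,0,0],[0,0,0,0]]}}

```text
clock: 30.75
eef_pos: [0.5433, 0.0188, 0.0298]
tool_rot: [0.091, 0.996, 0.016, 0.004]
ft_force: [-9.1, -2.6, 32.5]
grip_width: 0.0581
grasp_force: 73.5
```

```bash
python3 -c "
from h import *
cr()
c=grab('wrist','w9');g=cv2.cvtColor(c['image'],cv2.COLOR_BGR2GRAY)
for t in('w8','w9'):
  g=cv2.cvtColor(load(t)['image'],cv2.COLOR_BGR2GRAY)
  print(g[145:180,255].tolist()); print(np.abs(np.diff(g[172,170:340].astype(int))).argsort()[-4:]+170)"
```

```text
local x -42.0  lat-err 0.9  z 29.8 mm th 169.51 F ax/lat/z -8.5 -4.2 32.5 T [-0.23  2.29 -0.2 ]
[133, 132, 131, 129, 128, 127, 126, 124, 124, 126, 125, 126, 131, 76, 19, 20, 67, 75, 78, 80, 83, 84, 84, 78, 99, 142, 153, 154, 157, 157, 158, 158, 158, 157, 159]
[187 323 186 324]
[135, 132, 131, 130, 128, 127, 124, 125, 125, 125, 126, 128, 132, 71, 16, 34, 72, 79, 80, 84, 82, 84, 84, 79, 102, 142, 155, 155, 157, 157, 157, 157, 157, 157, 158]
[323 185 186 324]
```

{"op": "apply_moves", "data": {"commands": [[-0.1,0,0,0],[-0.1,0,0,0],[-0.1,0,0,0],[0,0,0,0],[0,0,0,0]]}}

```text
clock: 31.22
eef_pos: [0.5433, 0.0188, 0.0298]
tool_rot: [0.091, 0.996, 0.017, -0.001]
ft_force: [-21.5, 1.1, 45.7]
grip_width: 0.0582
grasp_force: 74.8
```

{"op": "apply_moves", "data": {"commands": [[-0.1,-0.02,0,0],[-0.1,0,0,0],[0,0,0,0],[0,0,0,0],[0,0,0,0]]}}

```text
clock: 31.63
eef_pos: [0.5432, 0.0188, 0.0297]
tool_rot: [0.091, 0.996, 0.018, -0.005]
ft_force: [-30.2, 4.9, 53.6]
grip_width: 0.0581
grasp_force: 75.7
```

```bash
python3 -c "
from h import *
cr()"
```

```text
local x -42.1  lat-err 0.9  z 29.7 mm th 169.57 F ax/lat/z -30.5 -0.6 53.6 T [ 0.89  6.74 -0.23]
```

{"op": "apply_moves", "data": {"commands": [[0.1,0,0,0],[0.1,0,-0.05,0],[0.05,0,-0.05,0],[0,0,-0.05,0],[0,0,0,0]]}}

```text
clock: 32.05
eef_pos: [0.5433, 0.0188, 0.0299]
tool_rot: [0.091, 0.996, 0.017, -0.001]
ft_force: [-11.6, 2.0, 24.0]
grip_width: 0.0583
grasp_force: 72.3
```

```bash
python3 -c "
from h import *
cr()"
```

```text
local x -42.0  lat-err 0.9  z 29.9 mm th 169.56 F ax/lat/z -11.8 -0.1 24.0 T [ 0.44  3.04 -0.24]
```

{"op": "apply_moves", "data": {"commands": [[0,0,-0.05,0],[0,0,-0.05,0],[0,0,0,0],[0,0,0,0],[0,0,0,0]]}}

```text
clock: 32.47
eef_pos: [0.5433, 0.0188, 0.03]
tool_rot: [0.091, 0.996, 0.017, -0.001]
ft_force: [-7.6, 2.0, 12.2]
grip_width: 0.0583
grasp_force: 70.9
```

```bash
python3 -c "
from h import *
cr()"
```

```text
local x -42.0  lat-err 0.9  z 30.0 mm th 169.59 F ax/lat/z -7.9 0.6 12.2 T [ 0.47  2.04 -0.09]
```

{"op": "apply_moves", "data": {"commands": [[0,0,-0.05,0],[-0.05,0,0,0],[-0.05,0,0,0],[0,0,0,0],[0,0,0,0]]}}

```text
clock: 32.88
eef_pos: [0.5447, 0.0183, 0.0299]
tool_rot: [0.091, 0.996, 0.017, -0.002]
ft_force: [-7.0, 2.1, 6.1]
grip_width: 0.0578
grasp_force: 70.2
```

```bash
python3 -c "
from h import *
cr()"
```

```text
local x -40.5  lat-err 0.6  z 29.9 mm th 169.6 F ax/lat/z -7.3 0.8 6.1 T [0.45 1.68 0.03]
```

{"op": "apply_moves", "data": {"commands": [[-0.1,0,-0.05,0],[-0.05,0,0,0],[0,0,0,0],[0,0,0,0],[0,0,0,0]]}}

```text
clock: 33.3
eef_pos: [0.5496, 0.0166, 0.0298]
tool_rot: [0.091, 0.996, 0.016, -0.001]
ft_force: [0.4, 0.9, -7.4]
grip_width: 0.0581
grasp_force: 68.8
```

```bash
python3 -c "
from h import *
cr()"
```

```text
local x -35.4  lat-err -0.2  z 29.8 mm th 169.56 F ax/lat/z 0.3 0.9 -7.4 T [-0.06 -0.06  0.02]
```

{"op": "apply_moves", "data": {"commands": [[-0.1,0,0.02,0],[-0.1,0,0.02,0],[-0.05,0,0,0],[0,0,0,0],[0,0,0,0]]}}

```text
clock: 33.72
eef_pos: [0.5546, 0.0156, 0.0293]
tool_rot: [0.091, 0.996, 0.016, -0.0]
ft_force: [1.1, 0.4, -7.2]
grip_width: 0.0581
grasp_force: 68.8
```

```bash
python3 -c "
from h import *
cr()"
```

```text
local x -30.3  lat-err -0.3  z 29.3 mm th 169.56 F ax/lat/z 1.0 0.6 -7.2 T [-0.04  0.07 -0.01]
```

{"op": "apply_moves", "data": {"commands": [[-0.1,0,0.02,0],[-0.1,0,0.02,0],[0,0,0,0],[0,0,0,0],[0,0,0,0]]}}

```text
clock: 34.13
eef_pos: [0.5589, 0.0149, 0.0288]
tool_rot: [0.091, 0.996, 0.016, 0.0]
ft_force: [0.4, 0.1, -6.7]
grip_width: 0.0583
grasp_force: 68.8
```

```bash
python3 -c "
from h import *
cr()"
```

```text
local x -26.0  lat-err -0.1  z 28.8 mm th 169.56 F ax/lat/z 0.4 0.1 -6.7 T [-0.14  0.03 -0.03]
```

{"op": "apply_moves", "data": {"commands": [[-0.1,0,0.01,0],[-0.1,0,0.02,0],[-0.1,0,0.02,0],[0,0,0,0],[0,0,0,0]]}}

```text
clock: 34.55
eef_pos: [0.564, 0.0141, 0.0282]
tool_rot: [0.091, 0.996, 0.016, -0.001]
ft_force: [-4.7, 1.3, 1.1]
grip_width: 0.0579
grasp_force: 69.6
```

```bash
python3 -c "
from h import *
cr()"
```

```text
local x -20.8  lat-err -0.0  z 28.2 mm th 169.57 F ax/lat/z -4.8 0.4 1.1 T [0.08 1.01 0.06]
```

{"op": "apply_moves", "data": {"commands": [[-0.1,0,0.02,0],[-0.1,0,0.02,0],[-0.1,0,0.01,0],[0,0,0,0],[0,0,0,0]]}}

```text
clock: 34.97
eef_pos: [0.5679, 0.0135, 0.0279]
tool_rot: [0.091, 0.996, 0.016, -0.002]
ft_force: [-12.3, 1.8, 10.3]
grip_width: 0.0581
grasp_force: 70.7
```

```bash
python3 -c "
from h import *
cr()"
```

```text
local x -16.9  lat-err 0.1  z 27.9 mm th 169.58 F ax/lat/z -12.4 -0.5 10.3 T [0.3  2.22 0.08]
```

{"op": "apply_moves", "data": {"commands": [[-0.1,0,-0.03,0],[-0.1,0,0,0],[-0.1,0,0,0],[0,0,0,0],[0,0,0,0]]}}

```text
clock: 35.38
eef_pos: [0.5706, 0.013, 0.0277]
tool_rot: [0.091, 0.996, 0.016, -0.006]
ft_force: [-18.3, 3.7, 12.8]
grip_width: 0.0579
grasp_force: 71.0
```

```bash
python3 -c "
from h import *
cr()"
```

```text
local x -14.1  lat-err 0.1  z 27.7 mm th 169.61 F ax/lat/z -18.7 0.4 12.8 T [0.63 3.28 0.08]
```

{"op": "apply_moves", "data": {"commands": [[-0.1,0,0,0],[-0.1,0,0,0],[0,0,0,0],[0,0,0,0],[0,0,0,0]]}}

```text
clock: 35.8
eef_pos: [0.5733, 0.0125, 0.0275]
tool_rot: [0.091, 0.996, 0.017, -0.007]
ft_force: [-19.8, 4.3, 13.6]
grip_width: 0.0581
grasp_force: 71.1
```

```bash
python3 -c "
from h import *
cr()"
```

```text
local x -11.4  lat-err 0.1  z 27.5 mm th 169.62 F ax/lat/z -20.2 0.6 13.6 T [0.7  3.75 0.05]
```

{"op": "apply_moves", "data": {"commands": [[-0.1,0,0,0],[-0.1,0,0,0],[-0.05,0,0,0],[0,0,0,0],[0,0,0,0]]}}

```text
clock: 36.22
eef_pos: [0.5773, 0.0118, 0.0258]
tool_rot: [0.09, 0.996, 0.017, -0.008]
ft_force: [-19.1, 3.7, 5.7]
grip_width: 0.0583
grasp_force: 70.0
```

```bash
python3 -c "
from h import *
cr()"
```

```text
local x -7.3  lat-err 0.1  z 25.8 mm th 169.65 F ax/lat/z -19.4 0.1 5.7 T [0.73 3.15 0.24]
```

{"op": "apply_moves", "data": {"commands": [[0,0,0.05,0],[0,0,0.05,0],[0,0,0,0],[0,0,0,0],[0,0,0,0]]}}

```text
clock: 36.63
eef_pos: [0.577, 0.0118, 0.0235]
tool_rot: [0.09, 0.996, 0.016, -0.008]
ft_force: [-18.5, 4.1, 4.3]
grip_width: 0.0581
grasp_force: 70.0
```

```bash
python3 -c "
from h import *
cr()"
```

```text
local x -7.6  lat-err 0.1  z 23.5 mm th 169.65 F ax/lat/z -19.0 0.7 4.3 T [0.71 3.17 0.17]
```

{"op": "apply_moves", "data": {"commands": [[0,0,0.05,0],[0,0,0.05,0],[0,0,0,0],[0,0,0,0],[0,0,0,0]]}}

```text
clock: 37.05
eef_pos: [0.5768, 0.0119, 0.0214]
tool_rot: [0.09, 0.996, 0.016, -0.008]
ft_force: [-17.6, 3.6, 3.9]
grip_width: 0.058
grasp_force: 70.1
```

```bash
python3 -c "
from h import *
cr()"
```

```text
local x -7.8  lat-err 0.1  z 21.4 mm th 169.66 F ax/lat/z -18.0 0.4 3.9 T [0.73 3.16 0.26]
```

{"op": "apply_moves", "data": {"commands": [[0,0,0.05,0],[0,0,0.05,0],[0,0,0,0],[0,0,0,0],[0,0,0,0]]}}

```text
clock: 37.47
eef_pos: [0.5768, 0.0119, 0.0205]
tool_rot: [0.09, 0.996, 0.016, -0.008]
ft_force: [-20.9, 4.0, 12.0]
grip_width: 0.0581
grasp_force: 70.8
```

```bash
python3 -c "
from h import *
cr()"
```

```text
local x -7.8  lat-err 0.1  z 20.5 mm th 169.66 F ax/lat/z -21.3 0.1 12.0 T [0.67 3.78 0.24]
```

{"op": "apply_moves", "data": {"commands": [[0.1,0,0,0],[0.1,0,0,0],[0.1,0,0,0],[0.05,0,0,0],[0,0,0,0]]}}

```text
clock: 37.88
eef_pos: [0.5768, 0.012, 0.0209]
tool_rot: [0.091, 0.996, 0.016, -0.002]
ft_force: [-5.7, 1.9, -2.9]
grip_width: 0.0582
grasp_force: 69.3
```

```bash
python3 -c "
from h import *
cr()
c=grab('wrist','w10');g=cv2.cvtColor(c['image'],cv2.COLOR_BGR2GRAY);print(g[100:180,255].tolist())"
```

```text
local x -7.8  lat-err 0.2  z 20.9 mm th 169.6 F ax/lat/z -5.9 0.8 -2.9 T [0.14 0.87 0.15]
[50, 53, 58, 58, 59, 61, 60, 59, 59, 58, 59, 59, 59, 60, 61, 59, 60, 58, 59, 59, 57, 59, 61, 59, 60, 59, 62, 35, 20, 44, 54, 58, 61, 62, 62, 64, 65, 64, 64, 64, 66, 64, 64, 66, 65, 62, 62, 63, 60, 62, 59, 60, 59, 60, 58, 59, 58, 59, 56, 38, 64, 79, 57, 149, 171, 181, 189, 191, 190, 191, 191, 191, 191, 189, 190, 189, 191, 190, 190, 189]
```

{"op": "apply_moves", "data": {"commands": [[0.1,0,0,0],[0.1,0,0,0],[0.05,0,0,0],[0,0,0,0],[0,0,0,0]]}}

```text
clock: 38.35
eef_pos: [0.5762, 0.0121, 0.0211]
tool_rot: [0.091, 0.996, 0.016, 0.002]
ft_force: [5.4, -0.7, -12.2]
grip_width: 0.0583
grasp_force: 68.1
```

```bash
python3 -c "
from h import *
cr()"
```

```text
local x -8.4  lat-err 0.2  z 21.1 mm th 169.57 F ax/lat/z 5.4 0.2 -12.2 T [-0.21 -1.35  0.2 ]
```

{"op": "apply_moves", "data": {"commands": [[0,0,0,0],[0,0,0,0],[0,0,0,0],[0,0,0,0],[0,0,0,0]], "claw": 0}}

```text
clock: 38.77
eef_pos: [0.5737, 0.0125, 0.022]
tool_rot: [0.091, 0.996, 0.016, 0.0]
ft_force: [-0.1, 0.8, 0.7]
grip_width: 0.0857
grasp_force: 0.0
```

{"op": "apply_moves", "data": {"commands": [[0,0,-0.3,0],[0,0,-0.5,0],[0,0,-0.5,0],[0,0,-0.5,0],[0,0,-0.5,0]]}}

```text
clock: 39.18
eef_pos: [0.5735, 0.0111, 0.069]
tool_rot: [0.091, 0.996, 0.016, 0.0]
ft_force: [-0.4, -0.3, -0.5]
grip_width: 0.0855
grasp_force: 0.0
```

```bash
python3 -c "
from h import *
cr()
c=grab('wrist','w11');g=cv2.cvtColor(c['image'],cv2.COLOR_BGR2GRAY);print(g[100:200,255].tolist());print(g[160,150:380:2].tolist())
grab('scene','s11')"
```

```text
local x -10.9  lat-err -1.3  z 69.0 mm th 169.56 F ax/lat/z -0.4 -0.4 -0.5 T [-0.04 -0.06 -0.03]
[139, 139, 140, 144, 151, 73, 43, 55, 57, 60, 59, 58, 59, 59, 58, 59, 59, 59, 59, 59, 59, 58, 59, 59, 59, 61, 39, 23, 43, 57, 61, 62, 64, 64, 63, 65, 64, 63, 63, 64, 62, 60, 57, 59, 58, 59, 58, 58, 60, 57, 48, 76, 157, 176, 190, 191, 190, 191, 191, 191, 191, 192, 191, 191, 191, 190, 190, 188, 190, 189, 189, 188, 189, 189, 188, 187, 188, 188, 189, 187, 188, 188, 188, 188, 189, 188, 188, 187, 187, 188, 188, 186, 187, 187, 185, 185, 186, 186, 185, 185]
[138, 143, 146, 144, 141, 140, 140, 145, 34, 53, 55, 56, 60, 61, 62, 60, 60, 62, 59, 54, 54, 55, 58, 56, 52, 58, 63, 20, 46, 173, 191, 183, 182, 187, 186, 181, 184, 185, 185, 190, 186, 182, 186, 189, 187, 185, 184, 182, 188, 189, 189, 188, 187, 191, 193, 194, 190, 191, 188, 192, 195, 196, 190, 190, 192, 197, 193, 190, 196, 195, 196, 195, 197, 192, 200, 202, 191, 50, 63, 65, 65, 62, 64, 62, 63, 61, 60, 60, 61, 61, 61, 57, 55, 145, 135, 136, 142, 146, 147, 147, 146, 141, 139, 138, 138, 140, 141, 143, 143, 144, 144, 142, 143, 140, 141]
```

```bash
python3 -c "
from h import *
c=load('w11');a=np.array([.9836,-.1805]);l=np.array([.1805,.9836])
for n,uv,z in(('near top edge',[[255,151.5]],.038),('lip outer top',[[255,127]],.036),('lip inner?',[[255,149.5]],.036),('plinth',[[255,105]],.024),('sides',[[206.5,160],[303.5,160]],.038)):
  p=ray(c,uv,z)[:,:2];print(n,((p@a-.573)*1e3).round(1),((p@l)*1e3).round(1))
g=c['image'];H,S,V=cv2.split(cv2.cvtColor(g,cv2.COLOR_BGR2HSV))
for x in(215,235,275,295):print(cv2.cvtColor(g,cv2.COLOR_BGR2GRAY)[143:158,x].tolist())
"
```

```text
near top edge [-59.2] [115.1]
lip outer top [-73.7] [115.2]
lip inner? [-60.2] [115.2]
plinth [-86.4] [115.5]
sides [-54.2 -53.8] [ 85.3 145.2]
[57, 57, 56, 57, 57, 58, 60, 45, 57, 143, 171, 184, 187, 186, 185]
[57, 58, 58, 57, 59, 59, 59, 45, 68, 154, 175, 189, 190, 190, 189]
[61, 59, 60, 59, 59, 60, 54, 43, 55, 148, 180, 189, 190, 190, 190]
[61, 60, 62, 62, 60, 62, 49, 54, 111, 163, 188, 194, 195, 195, 194]
```

{"op": "apply_moves", "data": {"commands": [[0,0,-0.8,0],[0,0,-0.8,0],[0,0,-0.8,0],[0,0,-0.5,0],[0,0,0,0]]}}

```text
clock: 39.7
eef_pos: [0.5746, 0.0092, 0.1277]
tool_rot: [0.091, 0.996, 0.016, 0.002]
ft_force: [-0.4, -0.1, 0.2]
grip_width: 0.0857
grasp_force: 0.0
```

```bash
python3 -c "
from h import *
c=grab('scene','s12');im=c['image'];d0=load('scene0')['image']
d=cv2.absdiff(im,d0).max(2)[225:300,305:400];print('tray diff px',(d>40).sum())
H,S,V=cv2.split(cv2.cvtColor(im,cv2.COLOR_BGR2HSV));rects(c,((S>150)&(V>110)&(H>12)).astype(np.uint8),(310,220,400,305),.018,'bar',3)
print(bot.job_done())"
```

```text
tray diff px 307
bar 546.1 260.9 [21.7 77.3] yaw -12.3
bar 555.7 308.0 [21.1 77.6] yaw -10.5
bar 571.3 355.1 [21.5 78.6] yaw -14.7
the job is handed in; nothing more can be done
None
```

The job is handed in at about 40 s on the robot's clock: the brass bar lies on the felt slip completing the row, and the steel block measures flat in the cradle against the front lip; the highest force I read while fitting it was about 62 N at the wrist, though I did not re-check the bystanders by camera at the end.

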